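# Load and ballast the sprung anti-vibration platform

## Robot

A 6-joint arm with a two-finger parallel gripper is mounted at the origin on the work surface. World frame = base frame: x ahead of the robot, y to its left, z up, the work surface at z = 0. Lengths are in mm, angles in rad, forces in N, time in s.
With the tool pointing down it reaches from about 350 to 975 mm from the base axis. Payload 7.1 kg.
Tool frame: the origin (TCP) lies at the very end of the fingers, on their centre line; the grasp point (between the pads) lies 19 mm behind it; y points along the fingers, x is the direction in which the jaws open and shut, and the axes are right-handed (so a half turn about y gives the same grasp; the last joint's range is limited). The gripper opens to 88 mm and grips with 3 to 60 N. Pads are 20 mm wide; open, the fingers measure 115 mm over their backs; the gripper's body (75 mm by 178 mm) begins 61 mm behind the grasp point.
Start: joints at [-0.019, 0.423, 1.63, -0, 1.089, -0.019], TCP at [624.984, 0.026, 222.675] pointing down, gripper open.
Joint ranges: [-3, 3], [-0.9, 2.11], [0.09, 2.58], [-1.31, 4.45], [0.11, 2.69], [-2.54, 2.54]. Speed limits (rad/s): [2.39, 2.39, 3.01, 3.14, 3.14, 3.14].

## Interface

Orientations are given as a rotation vector (axis times angle).
In Python, from workcell import ctrl gives the robot as it stands. The module is installed in compiled form; this text tells all that it offers.
- The arm moves only by the tool jog_arm, never from a script. Its argument "steps" is a list of rows, each an object with "turn": the turn, a rotation vector about the world's x, y, z scaled (see below), a list of three; "dp": the shift along the world's x, y, z scaled (see below), a list of three; "claw": the opening, from 0 (shut) to 1 (fully open). In form: [{"turn": [wx, wy, wz], "dp": [x, y, z], "claw": claw}, ...]. A call has 1 to 12 rows; each row is the pose to reach, as a shift and turn from the pose measured when the call began, turning the shorter way round; what a row does not reach only later rows make up. The controller multiplies each number of a shift by 80 mm and each number of a turn by pi rad. A row lasts 1/12 s, in which the tool goes at most 41.7 mm and 7.16 degrees, less where a joint would pass 70% of its speed; a pose out of reach is approached as far as the arm can. A call with a number of a shift or a turn outside -1 to 1 is refused whole. A call with a gripper value outside its range is refused whole. The fingers move at their own pace and stop on an object; the grip force is fixed at half the most. Time passes only in rows, so rows that repeat a pose let the fingers close. It gives the time, the measured TCP pose, the force and the opening at its end, in the units of the state.
- ctrl.get_obs(): the state, without advancing time (a new reading comes with each control period).
- ctrl.get_image(name): name is "scene" or "side" or "wrist"; returns a dict with "img" (400x640x3 uint8, red, green, blue), "range_z" (400x640 float32, mm along the optical axis (not along the pixel's ray), 0 where there is no reading), "fovy" (degrees; the focal length in pixels is half the picture's height over the tangent of half this angle, whatever the lens; pixels are square), "cx", "cy" (the principal point, pixels), "camera_from_world" (4x4, takes a point from world to camera coordinates); the wrist camera has in their place "hand_eye" (4x4, takes a point from camera to tool coordinates, whose origin is the TCP and whose axes are the tool frame's). Camera axes: x right, y down, z forward; pixel columns grow to the right and rows downward; lengths in mm; the calibration is good to about 2 mm. The wrist camera is an equidistant fisheye: a pixel r from the principal point sees the ray r / f radians off the axis. A picture is of the moment at which its call begins: read the wrist's pose just before it.
- ctrl.close_job(): hands the job in, once; it reports no verdict.
The state is a dict: "t": time; "qpos": joint angles; "qvel": joint speeds; "joint_torque": joint torques, N m; "ee_pos": TCP position; "orientation": TCP orientation; "ft_force": force on the tool from outside, world axes, zero at the start; "moment": the same for the moment, N m; "width": finger opening in mm.
Only numpy, scipy, OpenCV 4.12 (cv2) and the standard library are available. Lean on these libraries where they do the work, as an engineer would, in place of code of your own. Each camera call takes 0.05 s, during which the arm holds its last target.

## Task

First stand every specimen jar on the black sprung platform; then take blue ballast weights off their barbed hooks one by one and stand them upright on the platform beside the jars, until its orange pointer rests in the green band. Set things down gently so that the platform never hits its lower stop, leave the weights that are not needed hanging on hooks, and do not disturb the beaker and the tip box.

Things in the scene. Friction and masses are not known exactly. Their poses are not given: they have to be found in the camera images.
- rack: Fixed hook rack: grey foot 120 x 350 x 12 mm, white panel 12 mm thick, 128 mm high. Origin on the bench under the panel's hook side (panel x = -12 to 0, foot x = -70 to 50). x is the way the four hooks point (away from the robot, within 0.2 rad), y runs along the panel. Hooks at y = -127.5, -42.5, 42.5, 127.5 mm, rod axes 120 mm above the bench.
- hook1 (a point): Point on the axis of this hook's straight rod, 28 mm out from the panel; axes as the rack's. The 6 mm round rod goes on 27 mm level along +x, bends up at 55 degrees for 24 mm (tip at x 41, z 20 mm from here) and ends in a barb 7 mm long turned back to -x. An upright weight jams at the bend: raise it, tilt its top towards the panel by about 0.65 rad, then follow the slope up over the barb.
- hook2 (a point): Point on the axis of this hook's straight rod, 28 mm out from the panel; axes as the rack's. The 6 mm round rod goes on 27 mm level along +x, bends up at 55 degrees for 24 mm (tip at x 41, z 20 mm from here) and ends in a barb 7 mm long turned back to -x. An upright weight jams at the bend: raise it, tilt its top towards the panel by about 0.65 rad, then follow the slope up over the barb.
- hook3 (a point): Point on the axis of this hook's straight rod, 28 mm out from the panel; axes as the rack's. The 6 mm round rod goes on 27 mm level along +x, bends up at 55 degrees for 24 mm (tip at x 41, z 20 mm from here) and ends in a barb 7 mm long turned back to -x. An upright weight jams at the bend: raise it, tilt its top towards the panel by about 0.65 rad, then follow the slope up over the barb.
- hook4 (a point): Point on the axis of this hook's straight rod, 28 mm out from the panel; axes as the rack's. The 6 mm round rod goes on 27 mm level along +x, bends up at 55 degrees for 24 mm (tip at x 41, z 20 mm from here) and ends in a barb 7 mm long turned back to -x. An upright weight jams at the bend: raise it, tilt its top towards the panel by about 0.65 rad, then follow the slope up over the barb.
- weight1: Ballast weight, 0.25 kg: steel foot block 44 (x) x 48 (y) x 15 mm under an upright blue plate 8 mm thick (x), 44 mm wide (y), up to z = 93 mm. Window for the hook: 28 mm wide (y), z = 35 to 55 mm; the solid grip tab is above it. Origin: centre of the block's underside, z up, x the plate's normal, along the rack's x. Starts hung on a hook by the window's upper edge.
- weight1_eye (a point): Centre of the window of weight1, 45 mm above its underside.
- weight2: Ballast weight, 0.25 kg: steel foot block 44 (x) x 48 (y) x 15 mm under an upright blue plate 8 mm thick (x), 44 mm wide (y), up to z = 93 mm. Window for the hook: 28 mm wide (y), z = 35 to 55 mm; the solid grip tab is above it. Origin: centre of the block's underside, z up, x the plate's normal, along the rack's x. Starts hung on a hook by the window's upper edge.
- weight2_eye (a point): Centre of the window of weight2, 45 mm above its underside.
- weight3: Ballast weight, 0.25 kg: steel foot block 44 (x) x 48 (y) x 15 mm under an upright blue plate 8 mm thick (x), 44 mm wide (y), up to z = 93 mm. Window for the hook: 28 mm wide (y), z = 35 to 55 mm; the solid grip tab is above it. Origin: centre of the block's underside, z up, x the plate's normal, along the rack's x. Starts hung on a hook by the window's upper edge.
- weight3_eye (a point): Centre of the window of weight3, 45 mm above its underside.
- weight4: Ballast weight, 0.25 kg: steel foot block 44 (x) x 48 (y) x 15 mm under an upright blue plate 8 mm thick (x), 44 mm wide (y), up to z = 93 mm. Window for the hook: 28 mm wide (y), z = 35 to 55 mm; the solid grip tab is above it. Origin: centre of the block's underside, z up, x the plate's normal, along the rack's x. Starts hung on a hook by the window's upper edge.
- weight4_eye (a point): Centre of the window of weight4, 45 mm above its underside.
- jar1: Closed specimen jar, amber glass with red screw cap, round, 54 mm in diameter, 45 mm tall, between 0.17 and 0.29 kg (hidden). Origin: centre of its underside, z up the jar. Starts upright on the bench; may be absent.
- jar2: Closed specimen jar, amber glass with red screw cap, round, 54 mm in diameter, 45 mm tall, between 0.17 and 0.29 kg (hidden). Origin: centre of its underside, z up the jar. Starts upright on the bench; may be absent.
- jar3: Closed specimen jar, amber glass with red screw cap, round, 54 mm in diameter, 45 mm tall, between 0.17 and 0.29 kg (hidden). Origin: centre of its underside, z up the jar. Starts upright on the bench; may be absent.
- platform_top (a point): Centre of the black sprung platform's upper face; moves with it, z up, x and y along its sides; 100 mm above the bench when unloaded. The face is 230 x 230 mm inside a rim 5 mm wide and 8 mm high; it stays level and only moves up and down. Beyond its +x side, 137 mm from the centre, stands a fixed white scale plate 105 mm high.
- platform (a joint): How far the platform has sunk, in m: 0 unloaded at its upper stop, 0.075 at its lower stop; 10 mm per 0.25 kg (245 N/m, damped). The orange pointer on the white scale plate stands in the green band from 0.044 to 0.056, mid-band 0.050; above the band too light, below it (red) too heavy.
- beaker: Bystander, not to be disturbed: empty glass beaker, 70 mm wide, 70 mm tall. Origin: centre of its underside.
- tip_box: Bystander, not to be disturbed: yellow pipette tip box with clear lid, 85 x 120 x 72 mm. Origin: centre of its underside.
Mind the look-alikes: they are no part of the job. What is shaped like the weight1 but red is not meant. Leave any yellow look-alike of the jar3 alone.

How it is judged (in metres and radians):
On the way, in this order (a step that is already met when the one before it is completed fails the run):
1. every jar stands upright on the platform, with no weight on it yet (x of jar1 in the frame of platform_top between -0.116 and 0.116 m and y of jar1 in the frame of platform_top between -0.116 and 0.116 m and z of jar1 in the frame of platform_top between -0.006 and 0.006 m and angle between each of jar1, jar2, jar3's own z axis and vertical below 0.1 rad and linear speed of each of jar1, jar2, jar3 below 0.02 m/s and x of jar2 in the frame of platform_top between -0.116 and 0.116 m and y of jar2 in the frame of platform_top between -0.116 and 0.116 m and z of jar2 in the frame of platform_top between -0.006 and 0.006 m and x of jar3 in the frame of platform_top between -0.116 and 0.116 m and y of jar3 in the frame of platform_top between -0.116 and 0.116 m and z of jar3 in the frame of platform_top between -0.006 and 0.006 m and horizontal distance between each of weight1, weight2, weight3, weight4 and platform_top above 0.165 m), for 0.2 s.
2. the pointer is brought into the green band by weights standing on the platform (value of joint platform between 0.044 and 0.056 m and ((x of weight1 in the frame of platform_top between -0.116 and 0.116 m and y of weight1 in the frame of platform_top between -0.116 and 0.116 m and z of weight1 in the frame of platform_top between -0.006 and 0.006 m and angle between weight1's own z axis and vertical below 0.1 rad and linear speed of weight1 below 0.02 m/s) or (x of weight2 in the frame of platform_top between -0.116 and 0.116 m and y of weight2 in the frame of platform_top between -0.116 and 0.116 m and z of weight2 in the frame of platform_top between -0.006 and 0.006 m and angle between weight2's own z axis and vertical below 0.1 rad and linear speed of weight2 below 0.02 m/s) or (x of weight3 in the frame of platform_top between -0.116 and 0.116 m and y of weight3 in the frame of platform_top between -0.116 and 0.116 m and z of weight3 in the frame of platform_top between -0.006 and 0.006 m and angle between weight3's own z axis and vertical below 0.1 rad and linear speed of weight3 below 0.02 m/s) or (x of weight4 in the frame of platform_top between -0.116 and 0.116 m and y of weight4 in the frame of platform_top between -0.116 and 0.116 m and z of weight4 in the frame of platform_top between -0.006 and 0.006 m and angle between weight4's own z axis and vertical below 0.1 rad and linear speed of weight4 below 0.02 m/s))), for 0.2 s.
At the end, for the whole second after the job is handed in: Every jar stands upright (within 0.1 rad) and at rest on the platform's face inside the rim; each weight either stands so too or hangs on one of the hooks; the platform is at rest, sunk by 44 to 56 mm (pointer in the green band) (x of jar1 in the frame of platform_top between -0.116 and 0.116 m and y of jar1 in the frame of platform_top between -0.116 and 0.116 m and z of jar1 in the frame of platform_top between -0.006 and 0.006 m and angle between each of jar1, jar2, jar3's own z axis and vertical below 0.1 rad and linear speed of each of jar1, jar2, jar3 below 0.02 m/s and x of jar2 in the frame of platform_top between -0.116 and 0.116 m and y of jar2 in the frame of platform_top between -0.116 and 0.116 m and z of jar2 in the frame of platform_top between -0.006 and 0.006 m and x of jar3 in the frame of platform_top between -0.116 and 0.116 m and y of jar3 in the frame of platform_top between -0.116 and 0.116 m and z of jar3 in the frame of platform_top between -0.006 and 0.006 m and ((x of weight1 in the frame of platform_top between -0.116 and 0.116 m and y of weight1 in the frame of platform_top between -0.116 and 0.116 m and z of weight1 in the frame of platform_top between -0.006 and 0.006 m and angle between weight1's own z axis and vertical below 0.1 rad and linear speed of weight1 below 0.02 m/s) or ((distance between weight1_eye and hook1 below 0.035 m or distance between weight1_eye and hook2 below 0.035 m or distance between weight1_eye and hook3 below 0.035 m or distance between weight1_eye and hook4 below 0.035 m) and angle between weight1's own z axis and vertical below 0.35 rad and height (world z) of weight1 above 0.05 m)) and ((x of weight2 in the frame of platform_top between -0.116 and 0.116 m and y of weight2 in the frame of platform_top between -0.116 and 0.116 m and z of weight2 in the frame of platform_top between -0.006 and 0.006 m and angle between weight2's own z axis and vertical below 0.1 rad and linear speed of weight2 below 0.02 m/s) or ((distance between weight2_eye and hook1 below 0.035 m or distance between weight2_eye and hook2 below 0.035 m or distance between weight2_eye and hook3 below 0.035 m or distance between weight2_eye and hook4 below 0.035 m) and angle between weight2's own z axis and vertical below 0.35 rad and height (world z) of weight2 above 0.05 m)) and ((x of weight3 in the frame of platform_top between -0.116 and 0.116 m and y of weight3 in the frame of platform_top between -0.116 and 0.116 m and z of weight3 in the frame of platform_top between -0.006 and 0.006 m and angle between weight3's own z axis and vertical below 0.1 rad and linear speed of weight3 below 0.02 m/s) or ((distance between weight3_eye and hook1 below 0.035 m or distance between weight3_eye and hook2 below 0.035 m or distance between weight3_eye and hook3 below 0.035 m or distance between weight3_eye and hook4 below 0.035 m) and angle between weight3's own z axis and vertical below 0.35 rad and height (world z) of weight3 above 0.05 m)) and ((x of weight4 in the frame of platform_top between -0.116 and 0.116 m and y of weight4 in the frame of platform_top between -0.116 and 0.116 m and z of weight4 in the frame of platform_top between -0.006 and 0.006 m and angle between weight4's own z axis and vertical below 0.1 rad and linear speed of weight4 below 0.02 m/s) or ((distance between weight4_eye and hook1 below 0.035 m or distance between weight4_eye and hook2 below 0.035 m or distance between weight4_eye and hook3 below 0.035 m or distance between weight4_eye and hook4 below 0.035 m) and angle between weight4's own z axis and vertical below 0.35 rad and height (world z) of weight4 above 0.05 m)) and value of joint platform between 0.044 and 0.056 m and velocity of joint platform between -0.005 and 0.005 m/s); the robot touches nothing.
It fails at once if the platform is driven down to its lower stop (beyond 71 mm) (value of joint platform above 0.071 m).
It fails at once if a bystander is moved by more than 30 mm (distance of any of beaker, tip_box from where it was at the start of the episode above 0.03 m).
Of jar1, jar2, jar3 only 1 to 3 are there at a start; the rules pass over those that are not, and their reading is None.
At some moment in a run one of jar1, jar2, jar3 may be knocked a few centimetres aside while the robot is not near it.
It also fails if it takes over 210 s, if anything falls off the work surface, if the arm or the gripper's body presses on something with over 40 N, if the wrist force passes 120 N, or if a joint passes its speed limit or range.

## Working session

There is one attempt and no reset: what is moved stays moved. The work goes in short steps, Python scripts to look and compute and a tool call to move; the robot and the scene stay as the last step left them, time stands still between calls to the robot, and variables do not carry over. Pictures are saved under pics/ and viewed, and the job is handed in when it is done.

Besides the shell and the picture viewer there is one more tool, called by a JSON object that holds its "name" and its "arguments", one argument or row to a line. jog_arm: Moves the arm, as the interface text tells. Its arguments: {"type":"object","properties":{"steps":{"type":"array","items":{"type":"object","properties":{"turn":{"type":"array","items":{"type":"number"}},"dp":{"type":"array","items":{"type":"number"}},"claw":{"type":"number"}}}}},"required":["steps"]}

```bash
mkdir -p pics; cat > h.py <<'E'
import numpy as np, cv2
from workcell import ctrl
from scipy.spatial.transform import Rotation as R
def snap(n,fn):
    o=ctrl.get_obs(); d=ctrl.get_image(n)
    cv2.imwrite('pics/'+fn,d['img'][:,:,::-1]); 
    d['obs']=o
    return d
def cloud(d):
    h,w=d['range_z'].shape
    f=h/2/np.tan(np.radians(d['fovy'])/2)
    v,u=np.mgrid[0:h,0:w].astype(float)
    z=d['range_z'].astype(float)
    if 'camera_from_world' in d:
        P=np.stack([(u-d['cx'])/f*z,(v-d['cy'])/f*z,z],-1)
        T=np.linalg.inv(np.array(d['camera_from_world']))
    else:
        x=u-d['cx'];y=v-d['cy'];r=np.hypot(x,y)+1e-9;th=r/f
        t=np.tan(np.minimum(th,1.5))
        P=np.stack([x/r*t*z,y/r*t*z,z],-1)
        o=d['obs'];W=np.eye(4);W[:3,:3]=R.from_rotvec(o['orientation']).as_matrix();W[:3,3]=o['ee_pos']
        T=W@np.array(d['hand_eye'])
    Pw=P@T[:3,:3].T+T[:3,3]
    Pw[z<=0]=np.nan
    return Pw
E
python3 - <<'E'
from h import *
for n in ['scene','side','wrist']:
    d=snap(n,n+'0.png'); np.save(n+'0.npy',cloud(d)); print(n,d['fovy'],d['cx'],d['cy'],d.get('camera_from_world',d.get('hand_eye')))
print(ctrl.get_obs())
E
```

```text
scene 45.242612866625635 320.66859781026307 197.09731814778917 [[-4.85585185e-01  8.73991119e-01 -1.86159345e-02  2.60710182e+02]
 [ 5.79009513e-01  3.05594596e-01 -7.55883541e-01 -1.63994974e+02]
 [-6.54946572e-01 -3.77824652e-01 -6.54441380e-01  1.55722572e+03]
 [ 0.00000000e+00  0.00000000e+00  0.00000000e+00  1.00000000e+00]]
side 50.01850855133037 320.10320587193166 194.3307689894226 [[-9.17166267e-01 -3.98160232e-01 -1.65670850e-02  4.14181407e+02]
 [-2.82728058e-01  6.79439409e-01 -6.77072326e-01  2.27484902e+02]
 [ 2.80839605e-01 -6.16303918e-01 -7.35729975e-01  1.04039532e+03]
 [ 0.00000000e+00  0.00000000e+00  0.00000000e+00  1.00000000e+00]]
wrist 65.70646984690485 320.7672415976814 202.1026783476119 [[ 9.99999384e-01  2.27703760e-04 -1.08675374e-03 -1.10815515e+00]
 [ 1.10495140e-03 -3.00495769e-01  9.53782508e-01 -1.62102539e+02]
 [-1.09385037e-04 -9.53783120e-01 -3.00495836e-01  8.30805983e+01]
 [ 0.00000000e+00  0.00000000e+00  0.00000000e+00  1.00000000e+00]]
{'t': 0.15, 'qpos': array([-1.90136879e-02,  4.23644109e-01,  1.63045520e+00, -1.09151921e-05,
        1.08862562e+00, -1.89985298e-02]), 'qvel': array([-0.00136638, -0.00149973, -0.00213388, -0.00200565,  0.00044977,
       -0.00070585]), 'joint_torque': array([ 9.52650989e-04, -5.44981134e+01, -2.73919362e+01,  6.45430083e-02,
        2.04369903e-02, -3.19723256e-05]), 'ee_pos': array([6.24591906e+02, 2.19294568e-02, 2.22116795e+02]), 'orientation': array([-1.57078429e+00,  8.97195070e-04,  8.81343934e-04]), 'ft_force': array([-0.61311555, -0.05545604,  1.00023012]), 'moment': array([9.25785989e-03, 8.90254545e-03, 2.81455786e-05]), 'width': 87.81498347813972}
```

View pics/scene0.png

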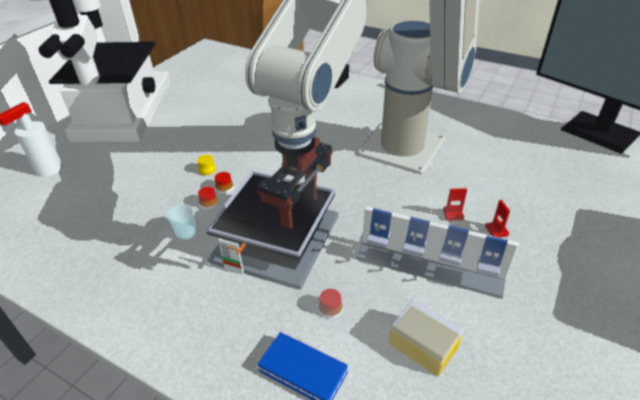

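View pics/side0.png

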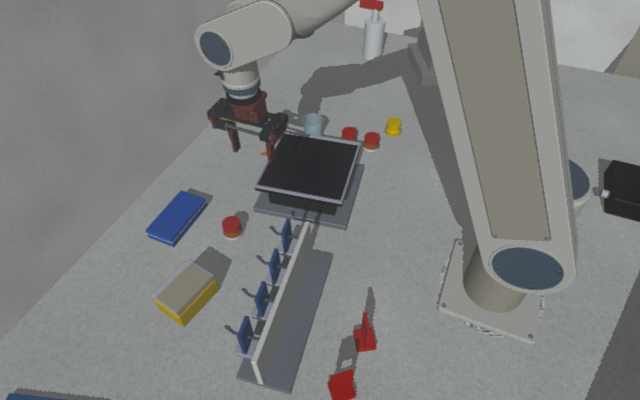

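View pics/wrist0.png

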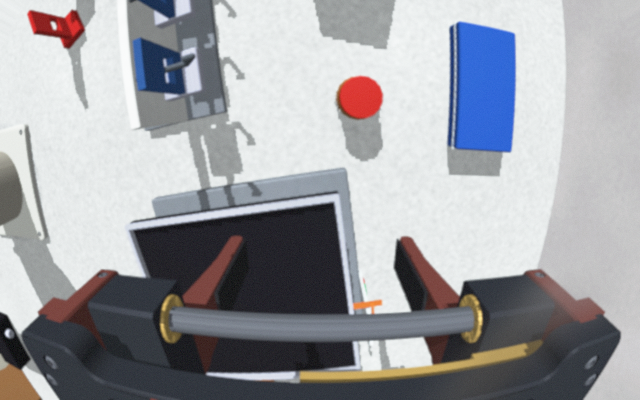

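Scene view: red-capped jars at (223,181), (207,197) and (330,302). The yellow look-alike is at (206,164), and the red look-alike weights are at (455,204) and (498,220). Four blue weights hang on the hooks at (380,228), (417,238), (455,245) and (492,255). The beaker is at (182,222) and the tip box at (425,335). Next I'll take a close crop and measure.

```bash
python3 - <<'E'
from h import *
im=cv2.imread('pics/scene0.png');s=cv2.imread('pics/side0.png')
a=cv2.resize(im[140:320,150:350],(800,720))[:600]
c1=cv2.resize(im[145:245,150:350],(800,400));
cv2.imwrite('pics/c1.png',np.vstack([c1,np.hstack([cv2.resize(im[280:320,310:350],(200,200)),cv2.resize(s[205:245,212:252],(200,200)),cv2.resize(s[115:155,330:410],(400,200))])]))
for n in ['scene','side','wrist']:
    P=np.load(n+'0.npy'); im=cv2.imread(f'pics/{n}0.png'); hsv=cv2.cvtColor(im,cv2.COLOR_BGR2HSV)
    for nm,m in [('red',((hsv[...,0]<8)|(hsv[...,0]>172))&(hsv[...,1]>130)&(hsv[...,2]>90)),('yel',(abs(hsv[...,0].astype(int)-27)<6)&(hsv[...,1]>150)),('blue',(abs(hsv[...,0].astype(int)-110)<10)&(hsv[...,1]>120)),('orange',(abs(hsv[...,0].astype(int)-11)<4)&(hsv[...,1]>180))]:
        k,l,st,c=cv2.connectedComponentsWithStats(m.astype(np.uint8))
        for i in range(1,k):
            if st[i,4]<25: continue
            q=P[l==i]; q=q[~np.isnan(q[:,0])]
            if len(q)==0: continue
            lo=np.percentile(q,2,axis=0).round();hi=np.percentile(q,98,axis=0).round()
            if hi[2]>200: continue
            print(n,nm,c[i].round(),st[i,4],lo,hi,((lo+hi)/2).round(1))
E
```

```text
scene red [222. 178.] 172 [ 418. -400.   33.] [ 462. -356.   47.] [ 440. -378.   40.]
scene red [207. 194.] 200 [ 494. -397.   30.] [ 538. -353.   47.] [ 516.  -375.    38.5]
scene red [455. 204.] 425 [231. 228.  10.] [265. 268.  93.] [248.  248.   51.5]
scene red [499. 221.] 448 [235. 342.   8.] [272. 389.  93.] [253.5 365.5  50.5]
scene red [232. 264.] 31 [ 682. -182.   26.] [ 689. -140.   38.] [ 685.5 -161.    32. ]
scene red [331. 298.] 243 [651.  80.  37.] [685. 120.  47.] [668. 100.  42.]
scene yel [206. 165.] 285 [ 376. -498.    6.] [ 422. -453.   47.] [ 399.  -475.5   26.5]
scene yel [449. 355.] 113 [639. 362.  17.] [710. 377.  48.] [674.5 369.5  32.5]
scene blue [380. 222.] 322 [478. 110.  88.] [489. 149. 161.] [483.5 129.5 124.5]
scene blue [459. 229.] 37 [448. 281. 158.] [458. 317. 162.] [453. 299. 160.]
scene blue [496. 244.] 220 [442. 362. 127.] [453. 398. 162.] [447.5 380.  144.5]
scene blue [303. 367.] 3318 [791.  46.  27.] [872. 201.  36.] [831.5 123.5  31.5]
scene blue [287. 385.] 141 [871.  49.   5.] [874. 170.  18.] [872.5 109.5  11.5]
side red [349. 133.] 143 [ 49
[... 899 characters left out ...]
60.  93.] [449. 401. 163.] [443.5 380.5 128. ]
side blue [ 25. 397.] 165 [780. 614.   8.] [868. 649.  15.] [824.  631.5  11.5]
wrist red [57. 26.] 1128 [230. 219.   7.] [264. 266.  94.] [247.  242.5  50.5]
wrist red [360.  97.] 1433 [645.  74.  42.] [686. 116.  47.] [665.5  95.   44.5]
wrist blue [161.   6.] 325 [467. 189.  88.] [473. 205. 140.] [470. 197. 114.]
wrist blue [484.  88.] 7090 [786.  45.  30.] [866. 195.  35.] [826.  120.   32.5]
wrist blue [451.  86.] 243 [785.  47.   7.] [787. 192.  15.] [786.  119.5  11. ]
wrist blue [156.  68.] 1883 [474. 106.  90.] [485. 148. 162.] [479.5 127.  126. ]
wrist orange [366. 304.] 75 [ 662. -133.   95.] [ 689. -127.   97.] [ 675.5 -130.    96. ]
```

View pics/c1.png

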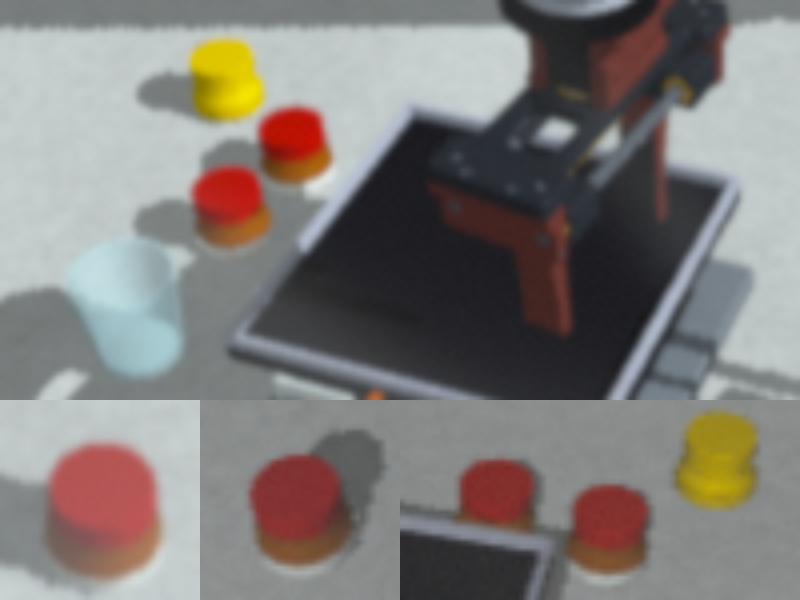

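```bash
python3 - <<'E'
from h import *
for n in ['scene','side','wrist']:
    P=np.load(n+'0.npy'); im=cv2.imread(f'pics/{n}0.png'); 
    g=im.max(2)
    m=(abs(P[...,2]-100)<6)&(g<70)&(abs(P[...,0]-540)<220)&(abs(P[...,1]+150)<200)
    k,l,st,c=cv2.connectedComponentsWithStats(m.astype(np.uint8)); i=1+np.argmax(st[1:,4]); q=P[l==i]
    print(n,'plat z',np.median(q[:,2]),'rect',cv2.minAreaRect(q[:,:2].astype(np.float32)),len(q))
    # rim
    m=(abs(P[...,2]-108)<4)&(g>120)&(abs(P[...,0]-540)<220)&(abs(P[...,1]+150)<200); q=P[m]
    print('  rim',len(q),cv2.minAreaRect(q[:,:2].astype(np.float32)))
    # rack panel
    m=(abs(P[...,2]-126)<4)&(g>120)&(abs(P[...,0]-430)<80)&(P[...,1]>30)&(P[...,1]<450);q=P[m]
    if len(q)>5: print('  panel',len(q),cv2.minAreaRect(q[:,:2].astype(np.float32)),q.min(0),q.max(0))
    m=(abs(P[...,2]-12)<3)&(abs(P[...,0]-450)<120)&(P[...,1]>50)&(P[...,1]<480);q=P[m]
    if len(q)>5: print('  foot',len(q),cv2.minAreaRect(q[:,:2].astype(np.float32)))
P=np.load('scene0.npy')
for x0,x1,y0,y1,nm in [(165,200,200,240,'beaker'),(392,460,300,370,'tip')]:
    q=P[y0:y1,x0:x1].reshape(-1,3); q=q[q[:,2]>15]; print(nm,np.percentile(q,3,axis=0).round(),np.percentile(q,97,axis=0).round())
P=np.load('side0.npy')
q=P[110:140,302:325].reshape(-1,3); q=q[q[:,2]>15]; print(np.percentile(q,3,axis=0).round(),np.percentile(q,97,axis=0).round())
E
```

```text
scene plat z 99.11641897148843 rect ((534.098388671875, -134.8916015625), (220.41258239746094, 223.5391082763672), 8.228015899658203) 3819
  rim 677 ((548.5989379882812, -130.6520538330078), (264.0062255859375, 242.66346740722656), 8.200163841247559)
  panel 393 ((448.8390197753906, 251.46546936035156), (56.85944747924805, 349.06805419921875), 7.660567760467529) [400.01024069  76.26392362 122.00080648] [493.59609761 421.97570052 129.94666043]
  foot 2316 ((457.8800048828125, 252.7869873046875), (59.504947662353516, 349.2816162109375), 7.32351541519165)
side plat z 99.8294348358346 rect ((541.1128540039062, -137.09747314453125), (227.5138397216797, 225.04473876953125), 7.889286994934082) 4329
  rim 383 ((539.2647094726562, -131.99452209472656), (238.8236846923828, 245.28668212890625), 8.041415214538574)
  panel 753 ((427.1356506347656, 248.9869384765625), (13.744335174560547, 347.7891540527344), 7.872738361358643) [397.82016382  76.28323158 122.05488272] [454.84274549 421.69662511 129.98337549]
  foot 3913 ((422.12152099609375, 247.6256561279297), (120.51663970947266, 351.0469665527344), 7.829799175262451)
wrist plat z 100.0027694331693 rect ((530.8509521484375, -89.53707885742188), (228.48797607421875, 134.08248901367188), 8.140084266662598) 14770
  rim 2639 ((546.7059936523438, -131.5410919189453), (257.6711120605469, 242.63580322265625), 8.898355484008789)
  panel 1669 ((440.65411376953125, 140.12033081054688), (83.04389953613281, 115.83853912353516), 42.856014251708984) [426.33097513  72.97468648 122.01553757] [509.68142987 206.33434411 129.98588932]
  foot 3118 ((436.11614990234375, 150.1068115234375), (120.02870178222656, 156.1989288330078), 7.66932487487793)
beaker [ 604. -390.   18.] [ 668. -326.   70.]
tip [622. 257.  21.] [709. 371.  74.]
[ 557. -391.   27.] [ 664. -235.  108.]
```

The candidates check out. The red-over-amber jars are A (666,97), B (438,-378) and C (514,-375). The yellow jar and red weights are excluded. The platform centre is (540,-133) with yaw 0.137, and the rack origin is (433,250) with yaw 0.137. I'll start with jar A, jaws along the platform's y.

{"name": "jog_arm", "arguments": {
  "steps": [
    {"dp": [0.5, 1, 0], "turn": [0, 0, -0.456], "claw": 1},
    {"dp": [0.5, 1, 0], "turn": [0, 0, -0.456], "claw": 1},
    {"dp": [0.5, 1, 0], "turn": [0, 0, -0.456], "claw": 1},
    {"dp": [0.5, 1, 0], "turn": [0, 0, -0.456], "claw": 1},
    {"dp": [0.5, 1, -0.5], "turn": [0, 0, -0.456], "claw": 1},
    {"dp": [0.5, 1, -0.5], "turn": [0, 0, -0.456], "claw": 1},
    {"dp": [0.5, 1, -1], "turn": [0, 0, -0.456], "claw": 1},
    {"dp": [0.5, 1, -1], "turn": [0, 0, -0.456], "claw": 1},
    {"dp": [0.5, 1, -1], "turn": [0, 0, -0.456], "claw": 1},
    {"dp": [0.5, 1, -1], "turn": [0, 0, -0.456], "claw": 1},
    {"dp": [0.5, 1, -1], "turn": [0, 0, -0.456], "claw": 1},
    {"dp": [0.5, 1, -1], "turn": [0, 0, -0.456], "claw": 1}
  ]
}}

```text
t: 1.15
ee_pos: [664.3, 80.0, 141.5]
orientation: [-1.269, 1.113, -1.11]
ft_force: [0.4, -0.6, 0.1]
width: 88.1
```

```bash
cat >> h.py <<'E'
def blobs(d,zlo=25,zhi=60,mn=25):
    P=cloud(d); hsv=cv2.cvtColor(d['img'],cv2.COLOR_RGB2HSV)
    m=((hsv[...,0]<8)|(hsv[...,0]>172))&(hsv[...,1]>130)&(hsv[...,2]>70)
    k,l,st,c=cv2.connectedComponentsWithStats(m.astype(np.uint8))
    for i in range(1,k):
        if st[i,4]<mn: continue
        q=P[l==i]; q=q[~np.isnan(q[:,0])]
        if len(q)==0: continue
        lo=np.percentile(q,2,axis=0).round();hi=np.percentile(q,98,axis=0).round()
        if hi[2]<200: print('red',c[i].round(),st[i,4],lo,hi,((lo+hi)/2).round(1))
E
python3 - <<'E'
from h import *
d=snap('wrist','w1.png'); blobs(d); o=d['obs']; print(R.from_rotvec(o['orientation']).as_matrix().round(3))
E
```

```text
red [304. 194.] 2256 [647.  75.  35.] [690. 116.  47.] [668.5  95.5  41. ]
red [535. 210.] 48 [ 680. -179.   32.] [ 686. -137.   39.] [ 683.  -158.    35.5]
[[ 0.131 -0.001  0.991]
 [-0.991  0.001  0.131]
 [-0.001 -1.    -0.001]]
```

View pics/w1.png

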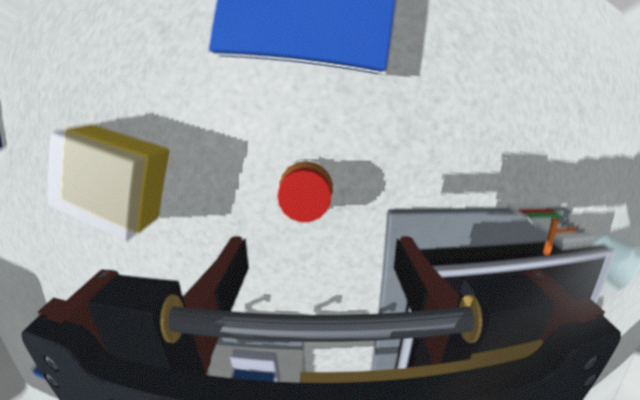

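Wrist view: jar A is at (304,194), world about (667,96), and clear of the other objects. The gripper body would pass close to the platform corner, so I'll turn it slightly before going down.

{"name": "jog_arm", "arguments": {
  "steps": [
    {"dp": [0.034, 0.2, 0], "turn": [0, 0, 0.12], "claw": 1},
    {"dp": [0.034, 0.2, 0], "turn": [0, 0, 0.12], "claw": 1},
    {"dp": [0.034, 0.2, 0], "turn": [0, 0, 0.12], "claw": 1},
    {"dp": [0.034, 0.2, -0.5], "turn": [0, 0, 0.12], "claw": 1},
    {"dp": [0.034, 0.2, -1], "turn": [0, 0, 0.12], "claw": 1},
    {"dp": [0.034, 0.2, -1], "turn": [0, 0, 0.12], "claw": 1}
  ]
}}

```text
t: 1.7
ee_pos: [661.5, 95.3, 54.1]
orientation: [-1.416, 0.836, -0.818]
ft_force: [-1.3, -0.2, -0.8]
width: 87.7
```

{"name": "jog_arm", "arguments": {
  "steps": [
    {"dp": [0, 0, -0.25], "claw": 1},
    {"dp": [0, 0, -0.5], "claw": 1},
    {"dp": [0, 0, -0.55], "claw": 1},
    {"dp": [0, 0, -0.55], "claw": 0},
    {"dp": [0, 0, -0.55], "claw": 0},
    {"dp": [0, 0, -0.55], "claw": 0},
    {"dp": [0, 0, -0.55], "claw": 0},
    {"dp": [0, 0, -0.55], "claw": 0},
    {"dp": [0, 0, -0.55], "claw": 0},
    {"dp": [0, 0, -0.55], "claw": 0}
  ]
}}

```text
invalid input at $.steps[0]: expected keys turn, dp, claw
```

```bash
python3 - <<'E'
from h import *
for i in range(1):
    o=ctrl.get_obs(); print(o['t'],o['ee_pos'],o['qpos'],o['qvel'])
d=snap('wrist','w2.png'); blobs(d)
o=ctrl.get_obs(); print(o['t'],o['ee_pos'])
E
```

```text
1.7 [661.48817293  95.33777567  54.11577143] [1.24970231e-01 6.97575203e-01 1.60036565e+00 1.03769155e-03
 8.57346919e-01 1.18509385e+00] [-0.00149266 -0.07157434 -0.0333295   0.00124503  0.11447004  0.00873566]
red [326. 233.] 4632 [647.  75.  34.] [690. 118.  46.] [668.5  96.5  40. ]
red [ 12. 394.] 222 [165. 348.  85.] [242. 405. 103.] [203.5 376.5  94. ]
1.75 [663.26271775  95.52883996  57.42521336]
```

View pics/w2.png

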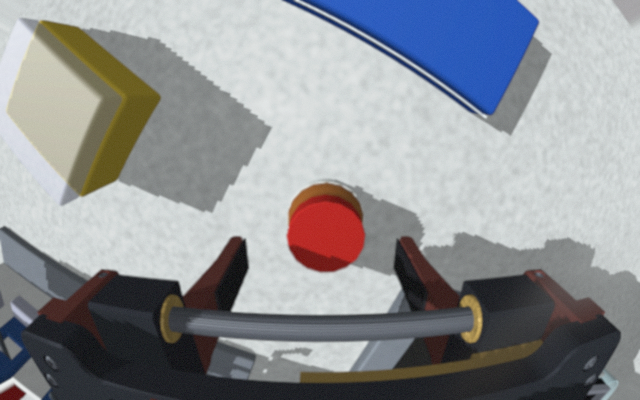

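{"name": "jog_arm", "arguments": {
  "steps": [
    {"dp": [0.05, 0.01, -0.25], "turn": [0, 0, 0], "claw": 1},
    {"dp": [0.05, 0.01, -0.5], "turn": [0, 0, 0], "claw": 1},
    {"dp": [0.05, 0.01, -0.5], "turn": [0, 0, 0], "claw": 1},
    {"dp": [0.05, 0.01, -0.5], "turn": [0, 0, 0], "claw": 0},
    {"dp": [0.05, 0.01, -0.5], "turn": [0, 0, 0], "claw": 0},
    {"dp": [0.05, 0.01, -0.5], "turn": [0, 0, 0], "claw": 0},
    {"dp": [0.05, 0.01, -0.5], "turn": [0, 0, 0], "claw": 0},
    {"dp": [0.05, 0.01, -0.5], "turn": [0, 0, 0], "claw": 0},
    {"dp": [0.05, 0.01, -0.5], "turn": [0, 0, 0], "claw": 0}
  ]
}}

```text
t: 2.5
ee_pos: [667.7, 96.4, 18.3]
orientation: [-1.413, 0.833, -0.82]
ft_force: [-0.2, -0.7, -0.8]
width: 51.6
```

{"name": "jog_arm", "arguments": {
  "steps": [
    {"dp": [0, 0, 0.25], "turn": [0, 0, 0], "claw": 0},
    {"dp": [0, 0, 0.5], "turn": [0, 0, 0], "claw": 0},
    {"dp": [0, 0, 0.75], "turn": [0, 0, 0], "claw": 0},
    {"dp": [0, 0, 1], "turn": [0, 0, 0], "claw": 0},
    {"dp": [0, 0, 1], "turn": [0, 0, 0], "claw": 0}
  ]
}}

```text
t: 2.92
ee_pos: [670.1, 96.7, 102.3]
orientation: [-1.409, 0.829, -0.824]
ft_force: [0.9, 0.6, -0.3]
width: 48.1
```

{"name": "jog_arm", "arguments": {
  "steps": [
    {"dp": [0, 0, 0.3], "turn": [0, 0, -0.05], "claw": 0},
    {"dp": [0, 0, 0.6], "turn": [0, 0, -0.08], "claw": 0},
    {"dp": [0, 0, 0.9], "turn": [0, 0, -0.12], "claw": 0},
    {"dp": [0, 0, 0.9], "turn": [0, 0, -0.12], "claw": 0},
    {"dp": [0, -0.3, 0.9], "turn": [0, 0, -0.12], "claw": 0},
    {"dp": [-0.1, -0.6, 0.9], "turn": [0, 0, -0.12], "claw": 0},
    {"dp": [-0.2, -1, 0.9], "turn": [0, 0, -0.12], "claw": 0}
  ]
}}

```text
t: 3.5
ee_pos: [653.2, 17.2, 172.2]
orientation: [-1.273, 1.111, -1.103]
ft_force: [-0.1, -0.4, -1.7]
width: 47.6
```

{"name": "jog_arm", "arguments": {
  "steps": [
    {"dp": [-0.1, -0.35, 0], "turn": [0, 0, 0], "claw": 0},
    {"dp": [-0.2, -0.7, 0], "turn": [0, 0, 0], "claw": 0},
    {"dp": [-0.25, -1, 0], "turn": [0, 0, 0], "claw": 0},
    {"dp": [-0.25, -1, 0], "turn": [0, 0, 0], "claw": 0}
  ]
}}

```text
t: 3.83
ee_pos: [631.2, -66.6, 169.9]
orientation: [-1.276, 1.114, -1.102]
ft_force: [0.6, 0.7, -2.1]
width: 47.8
```

{"name": "jog_arm", "arguments": {
  "steps": [
    {"dp": [-0.1, -0.35, 0], "turn": [0, 0, 0], "claw": 0},
    {"dp": [-0.1, -0.7, 0], "turn": [0, 0, 0], "claw": 0},
    {"dp": [-0.1, -1, 0], "turn": [0, 0, 0], "claw": 0},
    {"dp": [-0.1, -1, 0], "turn": [0, 0, 0], "claw": 0}
  ]
}}

```text
t: 4.17
ee_pos: [622.6, -149.8, 168.2]
orientation: [-1.277, 1.114, -1.102]
ft_force: [-0.4, 0.1, -1.8]
width: 48.0
```

{"name": "jog_arm", "arguments": {
  "steps": [
    {"dp": [0.03, -0.3, 0], "turn": [0, 0, 0], "claw": 0},
    {"dp": [0.03, -0.6, 0], "turn": [0, 0, 0], "claw": 0},
    {"dp": [0.03, -0.6, -0.1], "turn": [0, 0, 0], "claw": 0},
    {"dp": [0.03, -0.6, -0.3], "turn": [0, 0, 0], "claw": 0},
    {"dp": [0.03, -0.6, -0.3], "turn": [0, 0, 0], "claw": 0}
  ]
}}

```text
t: 4.58
ee_pos: [622.8, -196.3, 140.0]
orientation: [-1.28, 1.119, -1.097]
ft_force: [-0.8, -0.4, -2.2]
width: 47.7
```

```bash
python3 - <<'E'
from h import *
d=snap('scene','s2.png'); blobs(d); d=snap('side','d2.png')
o=ctrl.get_obs(); print(o['t'],o['ee_pos'],o['ft_force'])
cv2.imwrite('pics/c2.png',np.hstack([cv2.resize(cv2.imread('pics/s2.png')[130:330,170:370],(400,400)),cv2.resize(cv2.imread('pics/d2.png')[60:260,190:390],(400,400))]))
E
```

```text
red [455. 204.] 426 [230. 228.  10.] [266. 268.  93.] [248.  248.   51.5]
red [230. 206.] 330 [ 608. -214.  149.] [ 648. -159.  186.] [ 628.  -186.5  167.5]
red [499. 221.] 448 [235. 342.   8.] [273. 389.  93.] [254.  365.5  50.5]
red [232. 264.] 32 [ 682. -180.   27.] [ 689. -141.   36.] [ 685.5 -160.5   31.5]
4.6833 [ 624.18777718 -196.4085963   142.52498622] [-0.00961663 -0.4101245  -0.89224478]
```

View pics/c2.png

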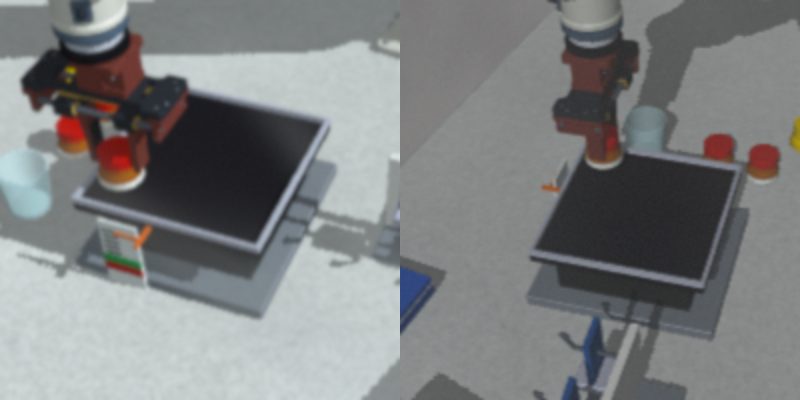

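The jar is held upright at scene crop (120,165), above its slot. Lowering it gently.

{"name": "jog_arm", "arguments": {
  "steps": [
    {"dp": [0, -0.02, -0.12], "turn": [0, 0, 0], "claw": 0},
    {"dp": [0, -0.02, -0.24], "turn": [0, 0, 0], "claw": 0},
    {"dp": [0, -0.02, -0.3], "turn": [0, 0, 0], "claw": 0},
    {"dp": [0, -0.02, -0.34], "turn": [0, 0, 0], "claw": 0},
    {"dp": [0, -0.02, -0.38], "turn": [0, 0, 0], "claw": 0},
    {"dp": [0, -0.02, -0.42], "turn": [0, 0, 0], "claw": 0},
    {"dp": [0, -0.02, -0.42], "turn": [0, 0, 0], "claw": 0},
    {"dp": [0, -0.02, -0.42], "turn": [0, 0, 0], "claw": 0.72},
    {"dp": [0, -0.02, -0.42], "turn": [0, 0, 0], "claw": 0.72},
    {"dp": [0, -0.02, -0.42], "turn": [0, 0, 0], "claw": 0.72},
    {"dp": [0, -0.02, -0.42], "turn": [0, 0, 0], "claw": 0.72},
    {"dp": [0, -0.02, -0.42], "turn": [0, 0, 0], "claw": 0.72}
  ]
}}

```text
t: 5.68
ee_pos: [624.2, -198.2, 109.1]
orientation: [-1.279, 1.116, -1.099]
ft_force: [0.1, 0.3, 0.3]
width: 63.1
```

{"name": "jog_arm", "arguments": {
  "steps": [
    {"dp": [0, 0, 0.2], "turn": [0, 0, 0], "claw": 0.72},
    {"dp": [0, 0, 0.5], "turn": [0, 0, 0], "claw": 0.72},
    {"dp": [-0.1, -0.2, 1], "turn": [0, 0, 0], "claw": 1},
    {"dp": [-0.4, -0.6, 1], "turn": [0, 0, 0], "claw": 1},
    {"dp": [-0.6, -1, 1], "turn": [0, 0, 0], "claw": 1}
  ]
}}

```text
t: 6.1
ee_pos: [576.9, -279.0, 192.2]
orientation: [-1.279, 1.109, -1.101]
ft_force: [-0.4, -0.5, 0.1]
width: 80.1
```

{"name": "jog_arm", "arguments": {
  "steps": [
    {"dp": [-0.3, -0.4, 0], "turn": [0, 0, 0], "claw": 1},
    {"dp": [-0.6, -0.8, 0], "turn": [0, 0, 0], "claw": 1},
    {"dp": [-0.7, -1, 0], "turn": [0, 0, 0], "claw": 1},
    {"dp": [-0.7, -1, 0], "turn": [0, 0, 0], "claw": 1},
    {"dp": [-0.7, -1, 0], "turn": [0, 0, 0], "claw": 1}
  ]
}}

```text
t: 6.52
ee_pos: [520.4, -359.8, 192.3]
orientation: [-1.278, 1.111, -1.103]
ft_force: [0.2, 0.7, -0.0]
width: 87.7
```

```bash
python3 - <<'E'
from h import *
d=snap('scene','s3.png'); blobs(d); d=snap('wrist','w3.png');blobs(d)
o=ctrl.get_obs(); print(o['t'],o['ee_pos'],o['ft_force'])
cv2.imwrite('pics/c3.png',np.hstack([cv2.resize(cv2.imread('pics/s3.png')[130:330,170:370],(400,400)),cv2.resize(cv2.imread('pics/w3.png'),(400,250),cv2.INTER_AREA)[:,:].repeat(1,0) if 0 else cv2.copyMakeBorder(cv2.resize(cv2.imread('pics/w3.png'),(400,250)),0,150,0,0,cv2.BORDER_CONSTANT)]))
E
```

```text
red [222. 178.] 173 [ 419. -399.   33.] [ 462. -355.   47.] [ 440.5 -377.    40. ]
red [207. 194.] 202 [ 492. -395.   30.] [ 538. -354.   47.] [ 515.  -374.5   38.5]
red [455. 204.] 426 [231. 228.   9.] [265. 268.  93.] [248. 248.  51.]
red [499. 221.] 446 [234. 342.   8.] [273. 389.  93.] [253.5 365.5  50.5]
red [230. 214.] 304 [ 565. -228.   91.] [ 649. -172.  139.] [ 607. -200.  115.]
red [232. 264.] 32 [ 680. -181.   26.] [ 689. -140.   37.] [ 684.5 -160.5   31.5]
red [138.  65.] 2749 [ 602. -221.   93.] [ 647. -145.  139.] [ 624.5 -183.   116. ]
red [338. 194.] 1598 [ 493. -399.   35.] [ 536. -357.   47.] [ 514.5 -378.    41. ]
red [330. 257.] 1324 [ 417. -402.   32.] [ 460. -360.   47.] [ 438.5 -381.    39.5]
red [ 18. 278.] 233 [219. 215.   6.] [265. 259.  71.] [242.  237.   38.5]
6.6167 [ 521.37460188 -358.30368262  192.17266093] [ 0.78873622  0.26183696 -0.51033943]
```

View pics/c3.png

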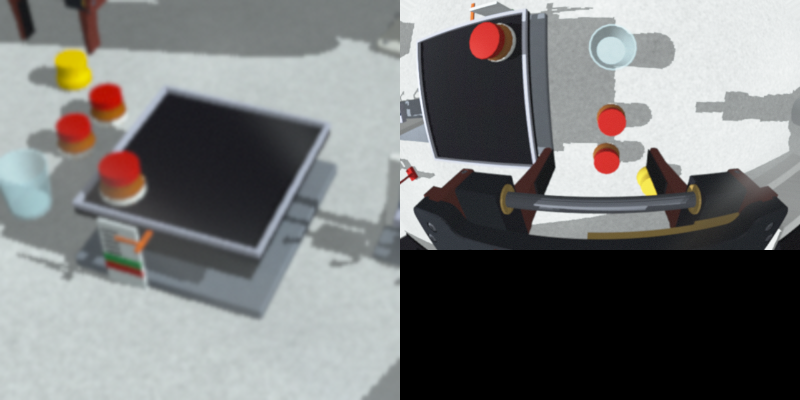

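Jar A now stands on the platform, at crop (122,175). The jar C estimates agree, at about (514,-377).

{"name": "jog_arm", "arguments": {
  "steps": [
    {"dp": [-0.09, -0.23, 0], "turn": [0, 0, 0], "claw": 1},
    {"dp": [-0.09, -0.23, -0.5], "turn": [0, 0, 0], "claw": 1},
    {"dp": [-0.09, -0.23, -1], "turn": [0, 0, 0], "claw": 1}
  ]
}}

```text
t: 6.87
ee_pos: [517.0, -377.4, 114.0]
orientation: [-1.279, 1.102, -1.105]
ft_force: [0.4, 0.3, -0.9]
width: 87.5
```

{"name": "jog_arm", "arguments": {
  "steps": [
    {"dp": [0, 0, -0.4], "turn": [0, 0, 0], "claw": 1},
    {"dp": [0, 0, -0.6], "turn": [0, 0, 0], "claw": 1},
    {"dp": [0, 0, -0.6], "turn": [0, 0, 0], "claw": 1}
  ]
}}

```text
t: 7.12
ee_pos: [515.6, -374.1, 61.6]
orientation: [-1.28, 1.107, -1.098]
ft_force: [-0.6, 0.2, 0.4]
width: 88.1
```

{"name": "jog_arm", "arguments": {
  "steps": [
    {"dp": [-0.01, -0.03, -0.3], "turn": [0, 0, 0], "claw": 1},
    {"dp": [-0.01, -0.03, -0.55], "turn": [0, 0, 0], "claw": 1},
    {"dp": [-0.01, -0.03, -0.55], "turn": [0, 0, 0], "claw": 1},
    {"dp": [-0.01, -0.03, -0.55], "turn": [0, 0, 0], "claw": 0},
    {"dp": [-0.01, -0.03, -0.55], "turn": [0, 0, 0], "claw": 0},
    {"dp": [-0.01, -0.03, -0.55], "turn": [0, 0, 0], "claw": 0},
    {"dp": [-0.01, -0.03, -0.55], "turn": [0, 0, 0], "claw": 0},
    {"dp": [-0.01, -0.03, -0.55], "turn": [0, 0, 0], "claw": 0},
    {"dp": [-0.01, -0.03, -0.55], "turn": [0, 0, 0], "claw": 0},
    {"dp": [-0.01, -0.03, -0.55], "turn": [0, 0, 0], "claw": 0}
  ]
}}

```text
t: 7.95
ee_pos: [515.2, -377.1, 18.4]
orientation: [-1.28, 1.106, -1.099]
ft_force: [-0.7, -2.2, 3.7]
width: 47.6
```

{"name": "jog_arm", "arguments": {
  "steps": [
    {"dp": [0, 0, 0.25], "turn": [0, 0, 0], "claw": 0},
    {"dp": [0, 0, 0.5], "turn": [0, 0, 0], "claw": 0},
    {"dp": [0, 0, 0.75], "turn": [0, 0, 0], "claw": 0},
    {"dp": [0, 0, 1], "turn": [0, 0, 0], "claw": 0},
    {"dp": [0, 0, 1], "turn": [0, 0, 0], "claw": 0}
  ]
}}

```text
t: 8.37
ee_pos: [517.0, -378.5, 102.0]
orientation: [-1.279, 1.101, -1.104]
ft_force: [0.9, -0.4, -2.0]
width: 47.9
```

{"name": "jog_arm", "arguments": {
  "steps": [
    {"dp": [0, 0, 0.3], "turn": [0, 0, 0], "claw": 0},
    {"dp": [0, 0, 0.6], "turn": [0, 0, 0], "claw": 0},
    {"dp": [0.05, 0.2, 0.9], "turn": [0, 0, 0], "claw": 0},
    {"dp": [0.1, 0.5, 0.9], "turn": [0, 0, 0], "claw": 0},
    {"dp": [0.2, 0.8, 0.9], "turn": [0, 0, 0], "claw": 0}
  ]
}}

```text
t: 8.78
ee_pos: [532.8, -314.6, 174.4]
orientation: [-1.279, 1.101, -1.106]
ft_force: [-0.1, 0.3, -3.0]
width: 47.5
```

{"name": "jog_arm", "arguments": {
  "steps": [
    {"dp": [0.08, 0.4, 0], "turn": [0, 0, 0], "claw": 0},
    {"dp": [0.16, 0.8, 0], "turn": [0, 0, 0], "claw": 0},
    {"dp": [0.2, 1, 0], "turn": [0, 0, 0], "claw": 0},
    {"dp": [0.2, 1, 0], "turn": [0, 0, 0], "claw": 0}
  ]
}}

```text
t: 9.12
ee_pos: [548.4, -231.0, 172.9]
orientation: [-1.28, 1.101, -1.102]
ft_force: [-0.8, -1.1, -2.7]
width: 48.0
```

{"name": "jog_arm", "arguments": {
  "steps": [
    {"dp": [0.02, 0.3, 0], "turn": [0, 0, 0], "claw": 0},
    {"dp": [0.02, 0.3, -0.1], "turn": [0, 0, 0], "claw": 0},
    {"dp": [0.02, 0.3, -0.3], "turn": [0, 0, 0], "claw": 0},
    {"dp": [0.02, 0.3, -0.4], "turn": [0, 0, 0], "claw": 0},
    {"dp": [0.02, 0.3, -0.4], "turn": [0, 0, 0], "claw": 0}
  ]
}}

```text
t: 9.53
ee_pos: [548.2, -207.1, 138.1]
orientation: [-1.281, 1.106, -1.098]
ft_force: [-0.9, 0.3, -1.7]
width: 47.5
```

```bash
python3 - <<'E'
from h import *
d=snap('scene','s4.png'); blobs(d)
o=ctrl.get_obs(); print(o['t'],o['ee_pos'],o['ft_force'])
cv2.imwrite('pics/c4.png',cv2.resize(cv2.imread('pics/s4.png')[130:330,170:370],(600,600)))
E
```

```text
red [222. 178.] 171 [ 421. -399.   33.] [ 566. -233.  196.] [ 493.5 -316.   114.5]
red [246. 186.] 292 [ 533. -225.  149.] [ 571. -170.  185.] [ 552.  -197.5  167. ]
red [455. 204.] 424 [231. 228.   9.] [264. 268.  93.] [247.5 248.   51. ]
red [499. 221.] 448 [233. 342.   8.] [272. 389.  93.] [252.5 365.5  50.5]
red [230. 214.] 311 [ 564. -233.   91.] [ 650. -172.  139.] [ 607.  -202.5  115. ]
red [232. 264.] 30 [ 682. -182.   27.] [ 689. -141.   35.] [ 685.5 -161.5   31. ]
9.5833 [ 548.89962037 -207.37056423  139.23638327] [-0.30674146 -0.17067455 -2.155122  ]
```

View pics/c4.png

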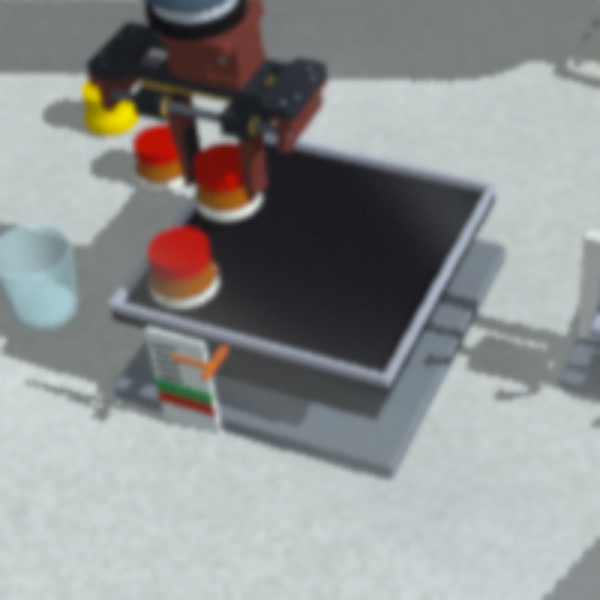

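Jar C is upright between the fingers at (225,185), above the free slot. Lowering it.

{"name": "jog_arm", "arguments": {
  "steps": [
    {"dp": [0.01, -0.01, -0.12], "turn": [0, 0, 0], "claw": 0},
    {"dp": [0.01, -0.01, -0.24], "turn": [0, 0, 0], "claw": 0},
    {"dp": [0.01, -0.01, -0.34], "turn": [0, 0, 0], "claw": 0},
    {"dp": [0.01, -0.01, -0.4], "turn": [0, 0, 0], "claw": 0},
    {"dp": [0.01, -0.01, -0.45], "turn": [0, 0, 0], "claw": 0},
    {"dp": [0.01, -0.01, -0.49], "turn": [0, 0, 0], "claw": 0},
    {"dp": [0.01, -0.01, -0.49], "turn": [0, 0, 0], "claw": 0},
    {"dp": [0.01, -0.01, -0.49], "turn": [0, 0, 0], "claw": 0.72},
    {"dp": [0.01, -0.01, -0.49], "turn": [0, 0, 0], "claw": 0.72},
    {"dp": [0.01, -0.01, -0.49], "turn": [0, 0, 0], "claw": 0.72},
    {"dp": [0.01, -0.01, -0.49], "turn": [0, 0, 0], "claw": 0.72},
    {"dp": [0.01, -0.01, -0.49], "turn": [0, 0, 0], "claw": 0.72}
  ]
}}

```text
t: 10.58
ee_pos: [550.0, -208.2, 100.3]
orientation: [-1.281, 1.104, -1.1]
ft_force: [-0.3, 0.4, 0.6]
width: 63.1
```

{"name": "jog_arm", "arguments": {
  "steps": [
    {"dp": [0, 0, 0.2], "turn": [0, 0, 0], "claw": 0.72},
    {"dp": [0, 0, 0.5], "turn": [0, 0, 0], "claw": 0.72},
    {"dp": [-0.1, -0.2, 1], "turn": [0, 0, 0], "claw": 1},
    {"dp": [-0.4, -0.6, 1], "turn": [0, 0, 0], "claw": 1},
    {"dp": [-0.7, -1, 1], "turn": [0, 0, 0], "claw": 1}
  ]
}}

```text
t: 11.0
ee_pos: [495.7, -289.2, 183.3]
orientation: [-1.281, 1.097, -1.103]
ft_force: [-0.1, -0.1, 0.2]
width: 80.0
```

{"name": "jog_arm", "arguments": {
  "steps": [
    {"dp": [-0.3, -0.4, 0], "turn": [0, 0, 0], "claw": 1},
    {"dp": [-0.6, -0.8, 0], "turn": [0, 0, 0], "claw": 1},
    {"dp": [-0.7, -1, 0], "turn": [0, 0, 0], "claw": 1},
    {"dp": [-0.7, -1, 0], "turn": [0, 0, 0], "claw": 1},
    {"dp": [-0.7, -1, 0], "turn": [0, 0, 0], "claw": 1}
  ]
}}

```text
t: 11.42
ee_pos: [439.2, -369.9, 183.5]
orientation: [-1.279, 1.098, -1.105]
ft_force: [-0.3, 0.1, -0.6]
width: 88.0
```

```bash
python3 - <<'E'
from h import *
d=snap('scene','s5.png'); blobs(d); d=snap('wrist','w5.png');blobs(d)
o=ctrl.get_obs(); print(o['t'],o['ee_pos'],o['ft_force'])
cv2.imwrite('pics/c5.png',cv2.resize(cv2.imread('pics/s5.png')[130:330,170:370],(600,600)))
E
```

```text
red [222. 178.] 173 [ 419. -400.   31.] [ 462. -356.   47.] [ 440.5 -378.    39. ]
red [246. 196.] 268 [ 482. -241.   82.] [ 572. -183.  131.] [ 527.  -212.   106.5]
red [455. 204.] 427 [231. 228.   9.] [264. 268.  93.] [247.5 248.   51. ]
red [499. 221.] 448 [234. 342.   9.] [272. 389.  94.] [253.  365.5  51.5]
red [230. 217.] 290 [ 568. -230.   83.] [ 649. -172.  130.] [ 608.5 -201.   106.5]
red [232. 264.] 32 [ 682. -182.   27.] [ 689. -141.   36.] [ 685.5 -161.5   31.5]
red [140.  60.] 2745 [ 525. -232.   84.] [ 569. -163.  130.] [ 547.  -197.5  107. ]
red [332. 192.] 1688 [ 417. -402.   35.] [ 459. -360.   47.] [ 438. -381.   41.]
red [  3. 244.] 166 [216. 214.   6.] [263. 247.  20.] [239.5 230.5  13. ]
11.5167 [ 440.0648167  -368.51122585  183.31237518] [ 0.03107853 -0.26635915 -0.33613061]
```

View pics/c5.png

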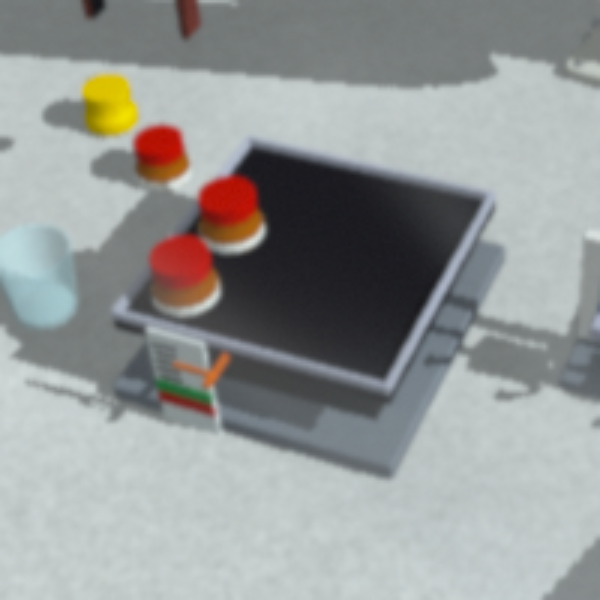

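Jars A and C stand on the platform. Jar B is unmoved at (160,150), world (438,-379).

{"name": "jog_arm", "arguments": {
  "steps": [
    {"dp": [-0.02, -0.13, -0.2], "turn": [0, 0, 0], "claw": 1},
    {"dp": [-0.02, -0.13, -0.6], "turn": [0, 0, 0], "claw": 1},
    {"dp": [-0.02, -0.13, -1], "turn": [0, 0, 0], "claw": 1}
  ]
}}

```text
t: 11.77
ee_pos: [440.4, -378.7, 103.7]
orientation: [-1.281, 1.092, -1.104]
ft_force: [-1.0, -0.0, -0.7]
width: 87.9
```

{"name": "jog_arm", "arguments": {
  "steps": [
    {"dp": [0, 0, -0.35], "turn": [0, 0, 0], "claw": 1},
    {"dp": [0, 0, -0.5], "turn": [0, 0, 0], "claw": 1},
    {"dp": [0, 0, -0.5], "turn": [0, 0, 0], "claw": 1}
  ]
}}

```text
t: 12.02
ee_pos: [439.6, -376.2, 60.9]
orientation: [-1.282, 1.095, -1.098]
ft_force: [-0.7, 0.0, 0.7]
width: 88.1
```

{"name": "jog_arm", "arguments": {
  "steps": [
    {"dp": [-0.02, -0.04, -0.3], "turn": [0, 0, 0], "claw": 1},
    {"dp": [-0.02, -0.04, -0.54], "turn": [0, 0, 0], "claw": 1},
    {"dp": [-0.02, -0.04, -0.54], "turn": [0, 0, 0], "claw": 1},
    {"dp": [-0.02, -0.04, -0.54], "turn": [0, 0, 0], "claw": 0},
    {"dp": [-0.02, -0.04, -0.54], "turn": [0, 0, 0], "claw": 0},
    {"dp": [-0.02, -0.04, -0.54], "turn": [0, 0, 0], "claw": 0},
    {"dp": [-0.02, -0.04, -0.54], "turn": [0, 0, 0], "claw": 0},
    {"dp": [-0.02, -0.04, -0.54], "turn": [0, 0, 0], "claw": 0},
    {"dp": [-0.02, -0.04, -0.54], "turn": [0, 0, 0], "claw": 0},
    {"dp": [-0.02, -0.04, -0.54], "turn": [0, 0, 0], "claw": 0}
  ]
}}

```text
t: 12.85
ee_pos: [438.4, -380.0, 18.4]
orientation: [-1.282, 1.094, -1.099]
ft_force: [-0.5, -1.4, 3.6]
width: 48.1
```

{"name": "jog_arm", "arguments": {
  "steps": [
    {"dp": [0, 0, 0.25], "turn": [0, 0, 0], "claw": 0},
    {"dp": [0, 0, 0.5], "turn": [0, 0, 0], "claw": 0},
    {"dp": [0, 0, 0.75], "turn": [0, 0, 0], "claw": 0},
    {"dp": [0, 0, 1], "turn": [0, 0, 0], "claw": 0},
    {"dp": [0, 0, 1], "turn": [0, 0, 0], "claw": 0}
  ]
}}

```text
t: 13.27
ee_pos: [440.0, -381.4, 101.6]
orientation: [-1.282, 1.089, -1.104]
ft_force: [1.1, -0.6, -2.3]
width: 47.6
```

{"name": "jog_arm", "arguments": {
  "steps": [
    {"dp": [0, 0, 0.3], "turn": [0, 0, 0], "claw": 0},
    {"dp": [0, 0, 0.6], "turn": [0, 0, 0], "claw": 0},
    {"dp": [0.05, 0.2, 0.9], "turn": [0, 0, 0], "claw": 0},
    {"dp": [0.1, 0.5, 0.9], "turn": [0, 0, 0], "claw": 0},
    {"dp": [0.2, 0.8, 0.9], "turn": [0, 0, 0], "claw": 0}
  ]
}}

```text
t: 13.68
ee_pos: [455.8, -317.4, 173.9]
orientation: [-1.281, 1.09, -1.106]
ft_force: [-0.0, 0.8, -1.1]
width: 47.7
```

Next is the slot at (476,-218.6).

{"name": "jog_arm", "arguments": {
  "steps": [
    {"dp": [0.08, 0.4, 0], "turn": [0, 0, 0], "claw": 0},
    {"dp": [0.16, 0.8, 0], "turn": [0, 0, 0], "claw": 0},
    {"dp": [0.22, 1, 0], "turn": [0, 0, 0], "claw": 0},
    {"dp": [0.22, 1, 0], "turn": [0, 0, 0], "claw": 0}
  ]
}}

```text
t: 14.02
ee_pos: [473.1, -234.1, 172.6]
orientation: [-1.282, 1.09, -1.102]
ft_force: [1.1, -0.3, -1.0]
width: 47.7
```

{"name": "jog_arm", "arguments": {
  "steps": [
    {"dp": [0.03, 0.2, 0], "turn": [0, 0, 0], "claw": 0},
    {"dp": [0.03, 0.2, -0.1], "turn": [0, 0, 0], "claw": 0},
    {"dp": [0.03, 0.2, -0.4], "turn": [0, 0, 0], "claw": 0},
    {"dp": [0.03, 0.2, -0.5], "turn": [0, 0, 0], "claw": 0},
    {"dp": [0.03, 0.2, -0.5], "turn": [0, 0, 0], "claw": 0}
  ]
}}

```text
t: 14.43
ee_pos: [473.4, -218.0, 129.8]
orientation: [-1.284, 1.095, -1.098]
ft_force: [0.1, 0.4, -1.9]
width: 48.2
```

```bash
python3 - <<'E'
from h import *
d=snap('scene','s6.png'); blobs(d)
o=ctrl.get_obs(); print(o['t'],o['ee_pos'],o['ft_force'])
cv2.imwrite('pics/c6.png',cv2.resize(cv2.imread('pics/s6.png')[130:330,170:370],(600,600)))
E
```

```text
red [259. 171.] 247 [ 457. -236.  143.] [ 497. -180.  175.] [ 477. -208.  159.]
red [246. 196.] 272 [ 483. -242.   82.] [ 572. -183.  130.] [ 527.5 -212.5  106. ]
red [455. 204.] 426 [231. 228.  10.] [265. 268.  93.] [248.  248.   51.5]
red [499. 221.] 448 [234. 342.   8.] [274. 389.  93.] [254.  365.5  50.5]
red [230. 217.] 294 [ 569. -231.   82.] [ 649. -172.  131.] [ 609.  -201.5  106.5]
red [232. 264.] 32 [ 681. -182.   28.] [ 689. -142.   35.] [ 685.  -162.    31.5]
14.4833 [ 474.21710261 -218.35086455  131.02599741] [ 0.1409358  -0.18240373 -1.31942164]
```

View pics/c6.png

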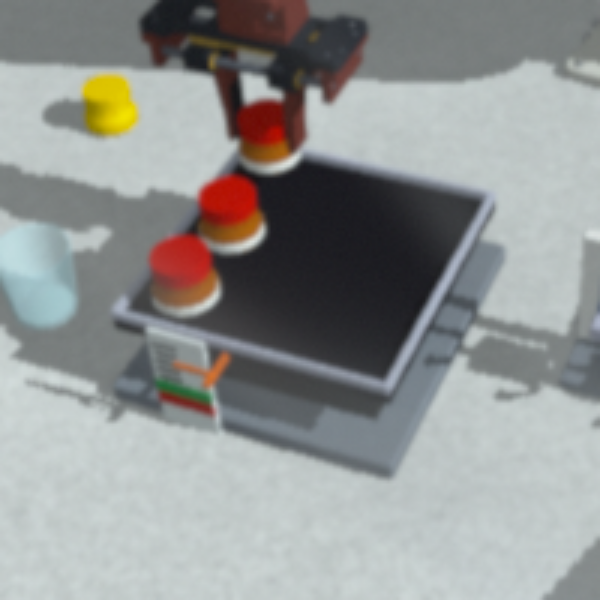

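Jar B is held at (268,130), above its slot. Lowering it.

{"name": "jog_arm", "arguments": {
  "steps": [
    {"dp": [0.02, 0, -0.12], "turn": [0, 0, 0], "claw": 0},
    {"dp": [0.02, 0, -0.24], "turn": [0, 0, 0], "claw": 0},
    {"dp": [0.02, 0, -0.33], "turn": [0, 0, 0], "claw": 0},
    {"dp": [0.02, 0, -0.38], "turn": [0, 0, 0], "claw": 0},
    {"dp": [0.02, 0, -0.43], "turn": [0, 0, 0], "claw": 0},
    {"dp": [0.02, 0, -0.48], "turn": [0, 0, 0], "claw": 0},
    {"dp": [0.02, 0, -0.48], "turn": [0, 0, 0], "claw": 0},
    {"dp": [0.02, 0, -0.48], "turn": [0, 0, 0], "claw": 0.72},
    {"dp": [0.02, 0, -0.48], "turn": [0, 0, 0], "claw": 0.72},
    {"dp": [0.02, 0, -0.48], "turn": [0, 0, 0], "claw": 0.72},
    {"dp": [0.02, 0, -0.48], "turn": [0, 0, 0], "claw": 0.72},
    {"dp": [0.02, 0, -0.48], "turn": [0, 0, 0], "claw": 0.72}
  ]
}}

```text
t: 15.48
ee_pos: [476.1, -218.4, 92.9]
orientation: [-1.283, 1.093, -1.1]
ft_force: [-0.1, -0.3, 0.5]
width: 63.5
```

{"name": "jog_arm", "arguments": {
  "steps": [
    {"dp": [0, 0, 0.2], "turn": [0, 0, 0], "claw": 0.72},
    {"dp": [0, 0, 0.5], "turn": [0, 0, 0], "claw": 0.72},
    {"dp": [0, 0.2, 1], "turn": [0, 0, 0.04], "claw": 0.5},
    {"dp": [0, 0.6, 1], "turn": [0, 0, 0.08], "claw": 0.5},
    {"dp": [0, 1, 1], "turn": [0, 0, 0.12], "claw": 0.5}
  ]
}}

```text
t: 15.9
ee_pos: [477.9, -138.7, 175.6]
orientation: [-1.418, 0.8, -0.818]
ft_force: [0.2, 0.7, -0.7]
width: 47.0
```

{"name": "jog_arm", "arguments": {
  "steps": [
    {"dp": [0, 0.4, 0.4], "turn": [0, 0, 0.04], "claw": 0.5},
    {"dp": [0, 0.8, 0.7], "turn": [0, 0, 0.08], "claw": 0.5},
    {"dp": [0, 1, 0.7], "turn": [0, 0, 0.12], "claw": 0.5},
    {"dp": [0, 1, 0.7], "turn": [0, 0, 0.16], "claw": 0.5},
    {"dp": [0, 1, 0.7], "turn": [0, 0, 0.2], "claw": 0.5},
    {"dp": [0, 1, 0.7], "turn": [0, 0, 0.24], "claw": 0.5}
  ]
}}

```text
t: 16.4
ee_pos: [478.0, -58.0, 232.1]
orientation: [-1.558, 0.214, -0.234]
ft_force: [0.1, 1.5, 0.9]
width: 43.8
```

```bash
python3 - <<'E'
from h import *
d=snap('scene','s7.png'); blobs(d)
P=cloud(d);g=d['img'].max(2)
m=(P[...,2]<98)&(P[...,2]>50)&(g<60)&(abs(P[...,0]-530)<90)&(abs(P[...,1]+100)<70);print('face',np.median(P[m][:,2]),m.sum())
o=ctrl.get_obs(); print(o['t'],o['ee_pos'],o['orientation'],o['ft_force'],R.from_rotvec(o['orientation']).as_matrix().round(3))
cv2.imwrite('pics/c7.png',cv2.resize(cv2.imread('pics/s7.png')[130:330,170:370],(600,600)))
E
```

```text
red [259. 182.] 212 [ 455. -235.  107.] [ 499. -194.  122.] [ 477.  -214.5  114.5]
red [455. 204.] 426 [231. 228.   9.] [266. 268.  93.] [248.5 248.   51. ]
red [246. 199.] 258 [ 502. -228.   88.] [ 572. -183.  122.] [ 537.  -205.5  105. ]
red [499. 221.] 447 [235. 342.   8.] [272. 389.  94.] [253.5 365.5  51. ]
red [231. 219.] 290 [ 568. -232.   75.] [ 649. -172.  122.] [ 608.5 -202.    98.5]
red [231. 264.] 33 [ 682. -182.   26.] [ 689. -140.   37.] [ 685.5 -161.    31.5]
face 74.21244364510306 2726
16.45 [477.90736879 -58.31521188 231.89060697] [-1.55838838  0.20879367 -0.22757744] [ 0.08161224  0.19116874 -0.37035892] [[ 0.962  0.012  0.274]
 [-0.274 -0.     0.962]
 [ 0.012 -1.     0.003]]
```

View pics/c7.png

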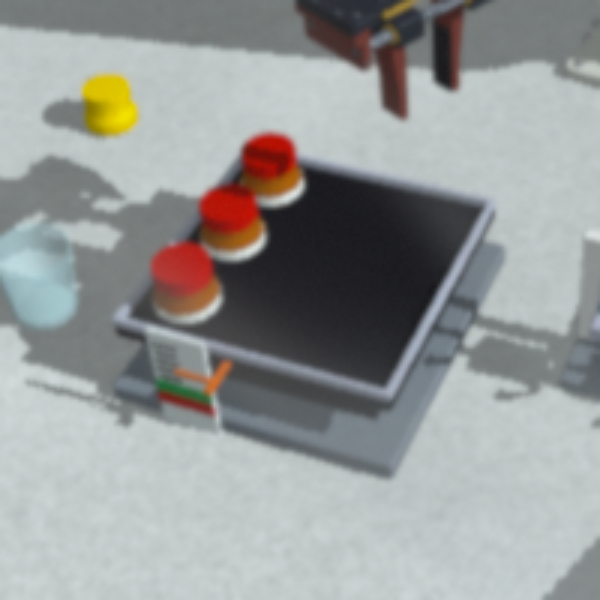

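All three jars stand upright on the platform, and the face has sunk about 25 mm. Next I'll look at the rack up close.

{"name": "jog_arm", "arguments": {
  "steps": [
    {"dp": [0, 0.4, 0], "turn": [0, 0, 0.04], "claw": 0.4},
    {"dp": [0, 0.8, 0], "turn": [0, 0, 0.08], "claw": 0.4},
    {"dp": [0, 1, 0], "turn": [0, 0, 0.132], "claw": 0.4},
    {"dp": [0, 1, 0], "turn": [0, 0, 0.132], "claw": 0.4},
    {"dp": [0, 1, 0], "turn": [0, 0, 0.132], "claw": 0.4}
  ]
}}

```text
t: 16.87
ee_pos: [477.8, 22.5, 231.9]
orientation: [-1.564, -0.117, 0.099]
ft_force: [-0.5, -0.6, -0.1]
width: 35.2
```

```bash
python3 - <<'E'
from h import *
d=snap('wrist','w8.png'); o=d['obs']; np.save('w8.npy',cloud(d)); P=cloud(d)
print(o['ee_pos'],R.from_rotvec(o['orientation']).as_matrix().round(3))
hsv=cv2.cvtColor(d['img'],cv2.COLOR_RGB2HSV)
m=((abs(hsv[...,0].astype(int)-110)<12)&(hsv[...,1]>110)).astype(np.uint8)
k,l,st,c=cv2.connectedComponentsWithStats(m)
for i in range(1,k):
    if st[i,4]<60: continue
    q=P[l==i];q=q[~np.isnan(q[:,0])]; print(c[i].round(),st[i,4],np.percentile(q,2,axis=0).round(),np.percentile(q,98,axis=0).round())
    # rack frame
    xh=np.array([.9906,.137]);yh=np.array([-.137,.9906]); r=q[:,:2]-[433,250]
    X=r@xh;Y=r@yh; t=q[:,2]>150; print('   rack X',np.percentile(X,[2,50,98]).round(1),'Y',np.percentile(Y,[2,98]).round(1),'top part X',np.percentile(X[t],[5,50,95]).round(1) if t.sum()>5 else '')
E
```

```text
[477.84226061  22.53972659 231.94670893] [[ 0.99   0.011 -0.137]
 [ 0.137  0.005  0.991]
 [ 0.012 -1.     0.003]]
[336.  11.] 250 [462. 188.  91.] [471. 207. 156.]
   rack X [22.8 25.9 29.8] Y [-65.7 -46.7] top part X [23.5 26.8 29.9]
[340.  81.] 774 [472. 106. 103.] [484. 149. 162.]
   rack X [23.7 26.9 31.5] Y [-149. -106.] top part X [23.8 27.  31.4]
[534. 143.] 499 [785.  45.   5.] [788. 193.  18.]
   rack X [321.5 331.8 341.7] Y [-251.1 -105.1] top part X 
[558. 150.] 3998 [786.  44.  27.] [865. 194.  35.]
   rack X [325.  365.1 413.9] Y [-257.3 -107.8] top part X
```

View pics/w8.png

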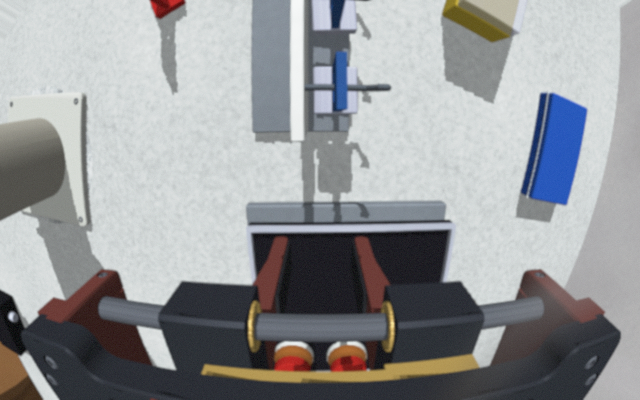

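Wrist view: blue weight 1 hangs on hook 1, plate at (340,81), world centre (478,127.5), which matches the computed hook position. I'll first test in free air that the arm reaches the 0.65 rad tilt.

{"name": "jog_arm", "arguments": {
  "steps": [
    {"dp": [0, 0.4, 0], "turn": [0.028, -0.205, 0], "claw": 0.27},
    {"dp": [0, 0.8, 0], "turn": [0.028, -0.205, 0], "claw": 0.27},
    {"dp": [0, 0.8, 0], "turn": [0.028, -0.205, 0], "claw": 0.27},
    {"dp": [0, 0.8, 0], "turn": [0.028, -0.205, 0], "claw": 0.27},
    {"dp": [0, 0.8, 0], "turn": [0.028, -0.205, 0], "claw": 0.27},
    {"dp": [0, 0.8, 0], "turn": [0.028, -0.205, 0], "claw": 0.27},
    {"dp": [0, 0.8, 0], "turn": [0.028, -0.205, 0], "claw": 0.27}
  ]
}}

```text
t: 17.5
ee_pos: [475.2, 85.1, 230.4]
orientation: [-1.458, -0.61, -0.413]
ft_force: [-0.2, -0.2, 0.3]
width: 24.0
```

```bash
python3 - <<'E'
from h import *
o=ctrl.get_obs(); print(o['ee_pos'],o['qpos'].round(3),R.from_rotvec(o['orientation']).as_matrix().round(3))
E
```

```text
[475.18826356  85.12573221 230.35957445] [ 0.161  0.015  2.35  -0.113  0.118  0.138] [[ 0.784  0.607 -0.132]
 [ 0.102  0.085  0.991]
 [ 0.613 -0.79   0.005]]
```

```bash
cat > kin.py <<'E'
import numpy as np
from scipy.optimize import least_squares
# q2,q3,q5 , r, z
D=[(.42364,1.63046,1.08863,624.6,222.1),(.697575,1.600366,.857347,np.hypot(661.5,95.3),54.1),(.015,2.35,.118,np.hypot(475.2,85.1),230.4)]
def fk(p,q):
    r0,h,L1,L2,L3,o=p
    a=q[0];b=a+q[1];c=b+q[2]
    return np.array([r0+L1*np.sin(a)+L2*np.sin(b)+o*np.cos(b)+L3*np.sin(c), h+L1*np.cos(a)+L2*np.cos(b)-o*np.sin(b)+L3*np.cos(c)])
def res(p): 
    e=np.concatenate([fk(p,d)-np.array(d[3:]) for d in D])
    return np.concatenate([e,(np.array(p)-[0,400,400,400,250,0])*1e-3])
s=least_squares(res,[0,400,400,400,250,0]); 
if __name__=='__main__': print(s.x.round(1),s.fun.round(2))
E
python3 kin.py
```

```text
[1.000e-01 3.127e+02 5.631e+02 4.849e+02 3.099e+02 7.760e+01] [-0.   -0.   -0.    0.    0.   -0.    0.   -0.09  0.16  0.08  0.06  0.08]
```

```bash
cat >> kin.py <<'E'
def ik(r,z,th,p=s.x):
    f=lambda q: np.append(fk(p,q)-[r,z],(sum(q)-(np.pi-th))*300)
    g=least_squares(f,[0.3,1.9,0.8]); return g.x,np.abs(g.fun).max()
E
python3 - <<'E'
from kin import *
for r in (460,480,500,520,540,560,600):
    print(r,[ (ik(r,z,.65)[0].round(2)[2], ik(r,z,.5)[0].round(2)[2]) for z in (130,160,200,230)])
E
```

```text
460 [(np.float64(-0.25), np.float64(0.03)), (np.float64(-0.13), np.float64(0.13)), (np.float64(0.02), np.float64(0.27)), (np.float64(0.13), np.float64(0.36))]
480 [(np.float64(-0.23), np.float64(0.05)), (np.float64(-0.12), np.float64(0.14)), (np.float64(0.03), np.float64(0.27)), (np.float64(0.13), np.float64(0.36))]
500 [(np.float64(-0.21), np.float64(0.06)), (np.float64(-0.1), np.float64(0.16)), (np.float64(0.03), np.float64(0.28)), (np.float64(0.13), np.float64(0.37))]
520 [(np.float64(-0.18), np.float64(0.08)), (np.float64(-0.09), np.float64(0.17)), (np.float64(0.04), np.float64(0.29)), (np.float64(0.14), np.float64(0.37))]
540 [(np.float64(-0.16), np.float64(0.1)), (np.float64(-0.07), np.float64(0.18)), (np.float64(0.05), np.float64(0.29)), (np.float64(0.14), np.float64(0.38))]
560 [(np.float64(-0.14), np.float64(0.12)), (np.float64(-0.05), np.float64(0.2)), (np.float64(0.06), np.float64(0.31)), (np.float64(0.15), np.float64(0.38))]
600 [(np.float64(-0.1), np.float64(0.16)), (np.float64(-0.02), np.float64(0.23)), (np.float64(0.09), np.float64(0.33)), (np.float64(0.17), np.float64(0.4))]
```

```bash
cat > kin2.py <<'E'
import numpy as np
from scipy.optimize import least_squares
from scipy.spatial.transform import Rotation as R
from kin import s as S0
p0=S0.x
C=np.array([[-1,0,0],[0,0,1],[0,1,0]]).T
lo=np.array([-3,-.9,.09,-1.31,.11,-2.54]);hi=np.array([3,2.11,2.58,4.45,2.69,2.54])
def FK(q,p=p0):
    r0,h,L1,L2,L3,o=p
    A1=R.from_euler('z',q[0]); A3=A1*R.from_euler('y',q[1]+q[2]); A6=A3*R.from_euler('ZYZ',q[3:6])
    W=A1.apply([r0,0,h])+(A1*R.from_euler('y',q[1])).apply([0,0,L1])+A3.apply([o,0,L2])
    return W+A6.as_matrix()@[0,0,L3], A6.as_matrix()@C
def IK(pos,Rm,q0,lim=True):
    def f(q):
        P,M=FK(q); return np.concatenate([(P-pos)/300,R.from_matrix(M@Rm.T).as_rotvec()])
    q0=np.clip(q0,lo+1e-3,hi-1e-3)
    g=least_squares(f,q0,bounds=(lo,hi) if lim else (-np.inf,np.inf)); return g.x,np.abs(g.fun).max()
xh=np.array([.9906,.137,0]);yh=np.array([-.137,.9906,0]);zh=np.array([0,0,1.])
def toolR(alpha,th,flip=0):
    # base: jaws along rack x, pointing down; lean alpha about rack x; then tilt th (top toward -x)
    B=np.stack([xh,-zh,np.cross(xh,-zh)],1)
    if flip: B=B@np.diag([-1,1,-1])
    M=R.from_rotvec(-th*yh)*R.from_rotvec(alpha*xh)
    return M.as_matrix()@B
E
python3 - <<'E'
from kin2 import *
print(FK([.161,.015,2.35,-.113,.118,.138]))
org=np.array([433,250,0])
for hk,Y in enumerate([-127.5,-42.5,42.5,127.5]):
  H=org+28*xh+Y*yh+[0,0,120]
  for al in (-.8,-.6,-.4,.4,.6,.8):
    q=np.array([.2,.3,2,.0,.9,.1]); out=[]
    tr=[((0,-7),0),((14,0),0),((18,0),.3),((27,2),.65),((34,14.5),.65),((45,31),.65),((60,51),.65)]
    # initial guesses over q4
    best=None
    for q4 in (-1,0,1,2,3):
        qq,e=IK(H+[0,0,12.],toolR(al,0),np.array([.2,.3,2,q4,.9,.1]))
        if e<1e-3 and (best is None or True): 
            Q=qq;rows=[];emax=0
            for (X,Z),th in tr:
                E=H+X*xh+Z*zh
                T=R.from_rotvec(-th*yh).apply([0,0,22])+E
                Q,e2=IK(T,toolR(al,th),Q); emax=max(emax,e2); rows.append(Q[3:].round(2))
            if best is None or emax<best[0]: best=(emax,rows)
    print(hk+1,al,best and (best[0].round(4),[list(map(float,r)) for r in best[1]]))
E
```

```text
(array([477.33996517,  73.35515139, 230.56264759]), array([[ 0.78384149,  0.60674635, -0.13210368],
       [ 0.10118855,  0.08509034,  0.99122173],
       [ 0.61266091, -0.7903281 ,  0.00530155]]))
1 -0.8 (np.float64(0.0), [[-0.71, 1.25, 0.96], [-0.71, 1.27, 0.93], [-0.9, 1.14, 1.32], [-1.18, 1.1, 1.85], [-1.17, 1.11, 1.82], [-1.16, 1.13, 1.76], [-1.15, 1.14, 1.7]])
1 -0.6 (np.float64(0.0), [[-0.61, 1.11, 0.83], [-0.6, 1.12, 0.8], [-0.86, 0.94, 1.22], [-1.29, 0.89, 1.87], [-1.27, 0.9, 1.82], [-1.24, 0.91, 1.76], [-1.2, 0.92, 1.68]])
1 -0.4 (np.float64(0.0388), [[-0.46, 0.97, 0.65], [-0.45, 0.99, 0.63], [-0.76, 0.74, 1.06], [-1.31, 0.67, 1.78], [-1.31, 0.67, 1.76], [-1.31, 0.67, 1.73], [-1.27, 0.68, 1.65]])
1 0.4 (np.float64(0.0), [[0.53, 0.87, -0.49], [0.52, 0.89, -0.47], [0.85, 0.6, -0.91], [1.82, 0.52, -2.02], [1.74, 0.51, -1.92], [1.63, 0.5, -1.8], [1.51, 0.5, -1.64]])
1 0.6 (np.float64(0.0), [[0.72, 0.98, -0.73], [0.71, 1.0, -0.7], [1.02, 0.8, -1.16], [1.59, 0.76, -1.95], [1.55, 0.76, -1.88], [1.5, 0.76, -1.8], [1.43, 0.76, -1.7]])
1 0.8 (np.float64(0.0), [[0.86, 1.12, -0.91], [0
[... 2508 characters left out ...]
, 1.22, 1.62]])
4 -0.4 (np.float64(0.0), [[-0.32, 1.21, 0.88], [-0.32, 1.23, 0.86], [-0.57, 1.03, 1.22], [-0.99, 0.95, 1.77], [-0.98, 0.96, 1.73], [-0.96, 0.97, 1.69], [-0.94, 0.99, 1.63]])
4 0.4 (np.float64(0.0), [[0.59, 0.71, -0.06], [0.57, 0.74, -0.05], [0.76, 0.35, -0.3], [2.93, 0.26, -2.52], [2.86, 0.22, -2.46], [2.72, 0.17, -2.32], [2.38, 0.12, -2.0]])
4 0.6 (np.float64(0.0), [[0.92, 0.75, -0.44], [0.9, 0.77, -0.41], [1.31, 0.5, -0.93], [2.37, 0.5, -2.11], [2.3, 0.48, -2.04], [2.2, 0.44, -1.94], [2.05, 0.41, -1.79]])
4 0.8 (np.float64(0.0), [[1.19, 0.86, -0.75], [1.16, 0.88, -0.72], [1.52, 0.72, -1.24], [2.11, 0.77, -2.03], [2.07, 0.75, -1.97], [2.01, 0.72, -1.89], [1.92, 0.7, -1.79]])
```

The wrist limit (j5 ≥ 0.11) rules out a straight top-down grip with that tilt at low height. Leaning the tool 0.6 rad about the rack's x keeps it in range, with the body over the free side. I'll write a helper that works out goal moves.

```bash
cat >> h.py <<'E'
from kin2 import toolR,xh,yh,zh,FK,IK
ORG=np.array([433,250,0.])
def H(Y): return ORG+28*xh+Y*yh+120*zh
def tcp(E,th,al=.6,gz=37.):   # tool tip from window centre, tilt
    d=np.array([0,np.sin(al),-np.cos(al)])
    loc=np.array([0,0,gz])+19*d
    v=loc[0]*xh+loc[1]*yh+loc[2]*zh
    return E+R.from_rotvec(-th*yh).apply(v), toolR(al,th)
def go(P,M,o=None):
    o=o or ctrl.get_obs()
    Rc=R.from_rotvec(o['orientation']).as_matrix()
    tv=R.from_matrix(M@Rc.T).as_rotvec()
    print('dp',((P-o['ee_pos'])/80).round(3),'turn',(tv/np.pi).round(3),'ang deg',np.degrees(np.linalg.norm(tv)).round(1))
E
python3 - <<'E'
from h import *
E=H(-127.5)-.7*xh-7*zh
P,M=tcp(E,0); print(P); go(P+[0,0,70],M); go(P,M)
q,e=IK(P,M,np.array([.2,.3,2,.7,.9,-.7]));print(q.round(2),e)
E
```

```text
[476.04111564 138.06596185 134.31862332]
dp [ 0.011  0.662 -0.326] turn [0.153 0.226 0.065] ang deg 50.5
dp [ 0.011  0.662 -1.201] turn [0.153 0.226 0.065] ang deg 50.5
[-0.07  0.47  1.99  0.73  0.97 -0.72] 8.719125597944393e-10
```

{"name": "jog_arm", "arguments": {
  "steps": [
    {"dp": [0.01, 0, 0], "turn": [0.153, 0.226, 0.065], "claw": 0.27},
    {"dp": [0.01, 0, 0], "turn": [0.153, 0.226, 0.065], "claw": 0.27},
    {"dp": [0.01, 0.2, 0], "turn": [0.153, 0.226, 0.065], "claw": 0.27},
    {"dp": [0.01, 0.4, 0], "turn": [0.153, 0.226, 0.065], "claw": 0.27},
    {"dp": [0.01, 0.66, 0], "turn": [0.153, 0.226, 0.065], "claw": 0.27},
    {"dp": [0.01, 0.66, 0], "turn": [0.153, 0.226, 0.065], "claw": 0.27},
    {"dp": [0.01, 0.66, 0], "turn": [0.153, 0.226, 0.065], "claw": 0.27},
    {"dp": [0.01, 0.66, -0.1], "turn": [0.153, 0.226, 0.065], "claw": 0.27},
    {"dp": [0.01, 0.66, -0.2], "turn": [0.153, 0.226, 0.065], "claw": 0.27},
    {"dp": [0.01, 0.66, -0.3], "turn": [0.153, 0.226, 0.065], "claw": 0.27},
    {"dp": [0.01, 0.66, -0.3], "turn": [0.153, 0.226, 0.065], "claw": 0.27}
  ]
}}

```text
t: 18.42
ee_pos: [476.3, 137.3, 205.0]
orientation: [-0.97, -0.064, 0.126]
ft_force: [-0.9, 0.3, -0.4]
width: 23.8
```

```bash
python3 - <<'E'
from h import *
E=H(-127.5)-.7*xh-7*zh
P,M=tcp(E,0); 
d=snap('wrist','w9.png'); o=d['obs'];Pc=cloud(d); go(P,M)
hsv=cv2.cvtColor(d['img'],cv2.COLOR_RGB2HSV)
m=((abs(hsv[...,0].astype(int)-110)<12)&(hsv[...,1]>110)).astype(np.uint8)
k,l,st,c=cv2.connectedComponentsWithStats(m)
for i in range(1,k):
    if st[i,4]<60: continue
    q=Pc[l==i];q=q[~np.isnan(q[:,0])]; r=q-ORG;X=r@xh;Y=r@yh;Z=q[:,2]
    print(c[i].round(),st[i,4],'X',np.percentile(X,[2,50,98]).round(1),'Y',np.percentile(Y,[2,98]).round(1),'Z',np.percentile(Z,[2,98]).round(1))
print(o['qpos'].round(2))
E
```

```text
dp [ 0.002  0.004 -0.894] turn [ 0. -0.  0.] ang deg 0.1
[55.  6.] 299 X [-1411.4 -1339.8 -1220.6] Y [1078.4 1108.6] Z [-277.5 -149.9]
[482.  21.] 3165 X [269.2 361.5 467.8] Y [298.1 449. ] Z [ 7.1 13.6]
[321. 119.] 1602 X [21.  26.2 31. ] Y [-64.6 137. ] Z [ 94.  162.4]
[323. 275.] 596 X [24.  27.7 31.2] Y [-147.3 -105.5] Z [159.1 162.5]
[567. 269.] 1545 X [339.7 380.  416.7] Y [-175.4 -103.6] Z [28.9 35.2]
[539. 259.] 85 X [338.5 340.8 343.2] Y [-125.  -100.8] Z [ 5.5 17.9]
[-0.1   0.35  1.95  0.66  1.1  -0.62]
```

View pics/w9.png

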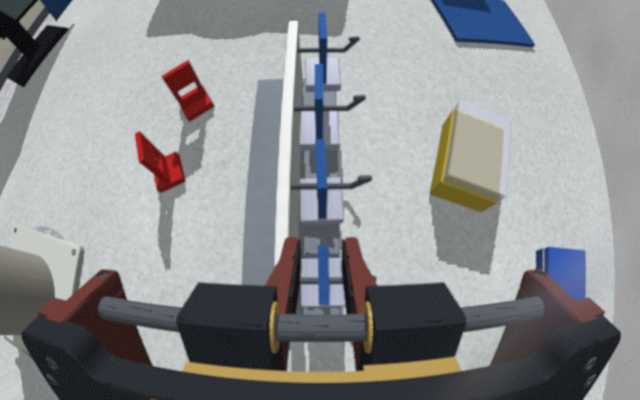

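The fingers straddle weight 1's plate, at (323,275), and the panel is clear on the left. Descending and gripping.

{"name": "jog_arm", "arguments": {
  "steps": [
    {"dp": [0.002, 0, -0.3], "turn": [0, 0, 0], "claw": 0.27},
    {"dp": [0.002, 0, -0.6], "turn": [0, 0, 0], "claw": 0.27},
    {"dp": [0.002, 0, -0.8], "turn": [0, 0, 0], "claw": 0.27},
    {"dp": [0.002, 0, -0.88], "turn": [0, 0, 0], "claw": 0.27},
    {"dp": [0.002, 0, -0.88], "turn": [0, 0, 0], "claw": 0.27},
    {"dp": [0.002, 0, -0.88], "turn": [0, 0, 0], "claw": 0},
    {"dp": [0.002, 0, -0.88], "turn": [0, 0, 0], "claw": 0},
    {"dp": [0.002, 0, -0.88], "turn": [0, 0, 0], "claw": 0},
    {"dp": [0.002, 0, -0.88], "turn": [0, 0, 0], "claw": 0},
    {"dp": [0.002, 0, -0.88], "turn": [0, 0, 0], "claw": 0}
  ]
}}

```text
t: 19.3
ee_pos: [477.0, 137.9, 136.6]
orientation: [-0.969, -0.067, 0.125]
ft_force: [0.6, 0.5, 6.5]
width: 8.1
```

```bash
cat >> h.py <<'E'
def hookpath(Yh,o,dE,al=.6,gz=37.):
    # dE: actual window centre at grasp, relative to hook point (X,Y,Z)
    # tool offset inferred from the measured pose
    E0=H(Yh)+dE[0]*xh+dE[1]*yh+dE[2]*zh
    v=o['ee_pos']-E0
    R0=R.from_rotvec(o['orientation'])
    path=[((0,-1),0),((10,0),0),((14,0.),.1),((18,0),.3),((22,.8),.45),((27,2),.65),((30.4,7.4),.65),((34.1,14.5),.65),((38.5,21.3),.65),((45.4,31.1),.65),((52,40),.65),((61,53),.65)]
    for (X,Z),th in path:
        t=R.from_rotvec(-th*yh); E=H(Yh)+X*xh+Z*zh+dE[1]*yh*max(0,1-X/20)
        P=E+t.apply(v)
        print('dp',((P-o['ee_pos'])/80).round(3).tolist(),'turn',(-th*yh/np.pi).round(3).tolist(), P.round(0))
E
python3 - <<'E'
from h import *
o=ctrl.get_obs(); print(o['ee_pos'],o['width'],o['ft_force'],o['moment'])
hookpath(-127.5,o,(-.3,1,-7))
E
```

```text
[477.03034349 137.93328744 136.64483924] 8.141266274403684 [0.57665875 0.51637111 6.48989483] [ 0.37550779 -0.17063448 -0.12432568]
dp [0.004, 0.001, 0.075] turn [-0.0, 0.0, 0.0] [477. 138. 143.]
dp [0.128, 0.011, 0.088] turn [-0.0, 0.0, 0.0] [487. 139. 144.]
dp [0.149, 0.012, 0.087] turn [0.004, -0.032, -0.0] [489. 139. 144.]
dp [0.141, 0.008, 0.076] turn [0.013, -0.095, -0.0] [488. 139. 143.]
dp [0.15, 0.008, 0.071] turn [0.02, -0.142, -0.0] [489. 139. 142.]
dp [0.161, 0.01, 0.056] turn [0.028, -0.205, -0.0] [490. 139. 141.]
dp [0.203, 0.015, 0.124] turn [0.028, -0.205, -0.0] [493. 139. 147.]
dp [0.249, 0.022, 0.213] turn [0.028, -0.205, -0.0] [497. 140. 154.]
dp [0.304, 0.029, 0.298] turn [0.028, -0.205, -0.0] [501. 140. 160.]
dp [0.389, 0.041, 0.42] turn [0.028, -0.205, -0.0] [508. 141. 170.]
dp [0.471, 0.052, 0.531] turn [0.028, -0.205, -0.0] [515. 142. 179.]
dp [0.582, 0.068, 0.694] turn [0.028, -0.205, -0.0] [524. 143. 192.]
```

{"name": "jog_arm", "arguments": {
  "steps": [
    {"dp": [0.004, 0, 0.04], "turn": [0, 0, 0], "claw": 0},
    {"dp": [0.004, 0, 0.08], "turn": [0, 0, 0], "claw": 0},
    {"dp": [0.004, 0, 0.08], "turn": [0, 0, 0], "claw": 0}
  ]
}}

```text
t: 19.55
ee_pos: [477.4, 137.8, 143.4]
orientation: [-0.97, -0.068, 0.125]
ft_force: [0.2, -0.3, -2.2]
width: 7.8
```

```bash
python3 - <<'E'
from h import *
d=snap('wrist','w10.png'); o=d['obs'];print(o['ee_pos'],o['ft_force'],o['moment'])
s=snap('side','d10.png')
cv2.imwrite('pics/c10.png',np.hstack([cv2.resize(cv2.imread('pics/w10.png')[130:330,220:420],(400,400)),cv2.resize(cv2.imread('pics/d10.png')[180:300,220:340],(400,400))]))
E
```

```text
[477.3693282  137.80139152 143.43439304] [ 0.21657199 -0.31321129 -2.15071959] [-4.74220731e-01 -1.09194295e-01  3.48826556e-04]
```

View pics/c10.png

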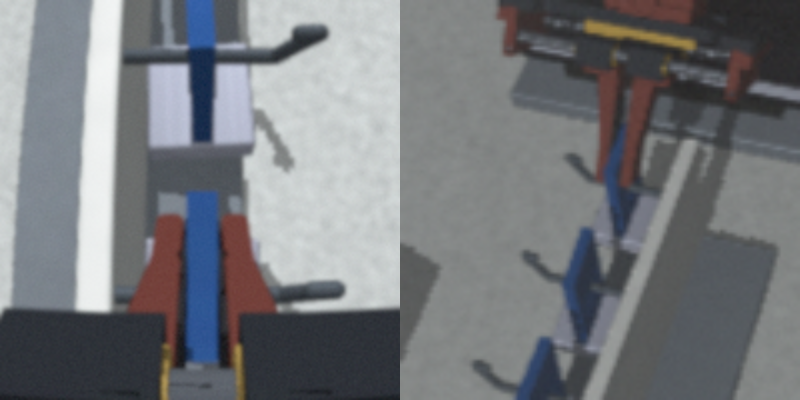

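The weight hangs free in the grip (-2.2 N). Computing the unhooking path from here.

```bash
cat >> h.py <<'E'
def path2(Yh,o,dE,path):
    E0=H(Yh)+dE[0]*xh+dE[1]*yh+dE[2]*zh; v=R.from_rotvec(dE[3]*yh).apply(o['ee_pos']-E0) if len(dE)>3 else o['ee_pos']-E0
    th0=dE[3] if len(dE)>3 else 0
    for X,Z,th in path:
        P=H(Yh)+X*xh+Z*zh+R.from_rotvec(-th*yh).apply(v)+ (dE[1]*max(0,1-X/20))*yh
        print('dp',((P-o['ee_pos'])/80).round(3).tolist(),'turn',(-(th-th0)*yh/np.pi).round(3).tolist())
A1=[(6,0,0),(11,0,.0),(14,0,.1),(16,0,.2),(18,0,.3),(20,.3,.38),(22,.7,.46),(24,1.2,.54),(26,1.7,.62),(27,2,.65),(27,2,.65)]
A2=[(29,5,.65),(31.,8.6,.65),(33,12.5,.65),(35.3,16.5,.65),(37.5,19.7,.65),(40,23.4,.65),(43,27.7,.65),(46.5,32.7,.65),(50,37.6,.65),(55,45,.65),(61,53,.65)]
E
python3 - <<'E'
from h import *
o=ctrl.get_obs(); path2(-127.5,o,(-.3,1,-.2),A1)
E
```

```text
dp [0.079, 0.007, 0.002] turn [-0.0, 0.0, 0.0]
dp [0.141, 0.013, 0.002] turn [0.0, -0.0, -0.0]
dp [0.15, 0.012, 0.002] turn [0.004, -0.032, -0.0]
dp [0.146, 0.01, -0.002] turn [0.009, -0.063, -0.0]
dp [0.143, 0.008, -0.008] turn [0.013, -0.095, -0.0]
dp [0.146, 0.008, -0.011] turn [0.017, -0.12, -0.0]
dp [0.15, 0.008, -0.015] turn [0.02, -0.145, -0.0]
dp [0.154, 0.009, -0.019] turn [0.024, -0.17, -0.0]
dp [0.159, 0.009, -0.025] turn [0.027, -0.195, -0.0]
dp [0.165, 0.01, -0.027] turn [0.028, -0.205, -0.0]
dp [0.165, 0.01, -0.027] turn [0.028, -0.205, -0.0]
```

{"name": "jog_arm", "arguments": {
  "steps": [
    {"dp": [0.08, 0.007, 0], "turn": [0, 0, 0], "claw": 0},
    {"dp": [0.14, 0.012, 0], "turn": [0, 0, 0], "claw": 0},
    {"dp": [0.15, 0.012, 0], "turn": [0.004, -0.032, 0], "claw": 0},
    {"dp": [0.146, 0.01, -0.002], "turn": [0.009, -0.063, 0], "claw": 0},
    {"dp": [0.143, 0.008, -0.008], "turn": [0.013, -0.095, 0], "claw": 0},
    {"dp": [0.146, 0.008, -0.011], "turn": [0.017, -0.12, 0], "claw": 0},
    {"dp": [0.15, 0.008, -0.015], "turn": [0.02, -0.145, 0], "claw": 0},
    {"dp": [0.154, 0.009, -0.019], "turn": [0.024, -0.17, 0], "claw": 0},
    {"dp": [0.159, 0.009, -0.025], "turn": [0.027, -0.195, 0], "claw": 0},
    {"dp": [0.165, 0.01, -0.027], "turn": [0.028, -0.205, 0], "claw": 0},
    {"dp": [0.165, 0.01, -0.027], "turn": [0.028, -0.205, 0], "claw": 0}
  ]
}}

```text
t: 20.57
ee_pos: [489.4, 138.5, 139.7]
orientation: [-0.891, -0.656, -0.194]
ft_force: [-0.2, -0.2, -2.4]
width: 7.7
```

```bash
python3 - <<'E'
from h import *
d=snap('wrist','w11.png'); o=d['obs'];print(o['ee_pos'],o['ft_force'],o['moment'],o['qpos'].round(2))
P,M=tcp(H(-127.5)+27*xh+2*zh,.65); print('planned-ish'); go(P,M,o)
s=snap('side','d11.png')
cv2.imwrite('pics/c11.png',np.hstack([cv2.resize(cv2.imread('pics/w11.png')[130:330,220:420],(400,400)),cv2.resize(cv2.imread('pics/d11.png')[180:300,220:340],(400,400))]))
path2(-127.5,o,(27,0,2,.65),A2)
E
```

```text
[489.35925774 138.49426523 139.6801123 ] [-0.23427383 -0.19854763 -2.41360815] [-0.54378148  0.46519568  0.00234421] [-0.19  0.45  2.29  1.59  0.77 -1.95]
planned-ish
dp [ 0.017  0.02  -0.009] turn [ 0.    -0.     0.001] ang deg 0.2
dp [0.025, 0.003, 0.038] turn [0.0, -0.0, -0.0]
dp [0.05, 0.007, 0.082] turn [0.0, -0.0, -0.0]
dp [0.074, 0.01, 0.131] turn [0.0, -0.0, -0.0]
dp [0.103, 0.014, 0.181] turn [0.0, -0.0, -0.0]
dp [0.13, 0.018, 0.221] turn [0.0, -0.0, -0.0]
dp [0.161, 0.022, 0.268] turn [0.0, -0.0, -0.0]
dp [0.198, 0.027, 0.321] turn [0.0, -0.0, -0.0]
dp [0.241, 0.033, 0.384] turn [0.0, -0.0, -0.0]
dp [0.285, 0.039, 0.445] turn [0.0, -0.0, -0.0]
dp [0.347, 0.048, 0.538] turn [0.0, -0.0, -0.0]
dp [0.421, 0.058, 0.638] turn [0.0, -0.0, -0.0]
```

View pics/c11.png

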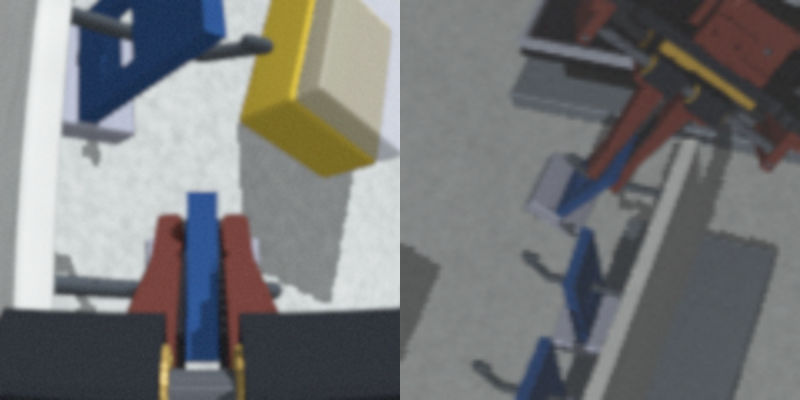

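No contact force, and the weight has tilted with its rod still through the window. Next, up the slope.

{"name": "jog_arm", "arguments": {
  "steps": [
    {"dp": [0.025, 0.003, 0.038], "turn": [0, 0, 0], "claw": 0},
    {"dp": [0.05, 0.007, 0.082], "turn": [0, 0, 0], "claw": 0},
    {"dp": [0.074, 0.01, 0.131], "turn": [0, 0, 0], "claw": 0},
    {"dp": [0.103, 0.014, 0.181], "turn": [0, 0, 0], "claw": 0},
    {"dp": [0.103, 0.014, 0.181], "turn": [0, 0, 0], "claw": 0}
  ]
}}

```text
t: 21.08
ee_pos: [500.2, 139.6, 156.3]
orientation: [-0.891, -0.659, -0.194]
ft_force: [0.2, 0.4, -2.6]
width: 7.8
```

{"name": "jog_arm", "arguments": {
  "steps": [
    {"dp": [0.025, 0.003, 0.05], "turn": [0, 0, 0], "claw": 0},
    {"dp": [0.06, 0.008, 0.1], "turn": [0, 0, 0], "claw": 0},
    {"dp": [0.1, 0.013, 0.16], "turn": [0, 0, 0], "claw": 0},
    {"dp": [0.14, 0.018, 0.22], "turn": [0, 0, 0], "claw": 0},
    {"dp": [0.18, 0.024, 0.28], "turn": [0, 0, 0], "claw": 0},
    {"dp": [0.24, 0.032, 0.36], "turn": [0, 0, 0], "claw": 0},
    {"dp": [0.3, 0.04, 0.46], "turn": [0, 0, 0], "claw": 0},
    {"dp": [0.35, 0.045, 0.55], "turn": [0, 0, 0], "claw": 0},
    {"dp": [0.4, 0.05, 0.7], "turn": [0, 0, 0], "claw": 0}
  ]
}}

```text
t: 21.83
ee_pos: [532.2, 143.7, 212.4]
orientation: [-0.891, -0.658, -0.193]
ft_force: [-0.0, -0.3, -2.5]
width: 8.2
```

```bash
python3 - <<'E'
from h import *
d=snap('wrist','w12.png'); o=d['obs'];print(o['ee_pos'],o['ft_force'],o['moment'],o['qpos'].round(2))
s=snap('side','d12.png')
cv2.imwrite('pics/c12.png',np.hstack([cv2.resize(cv2.imread('pics/w12.png')[130:330,220:420],(400,400)),cv2.resize(cv2.imread('pics/d12.png')[150:300,200:350],(400,400))]))
E
```

```text
[532.15412419 143.71915966 212.37742378] [-0.00590211 -0.34063748 -2.49230306] [-0.52610836  0.43518953  0.02100871] [-0.15  0.31  2.18  1.36  0.77 -1.6 ]
```

View pics/c12.png

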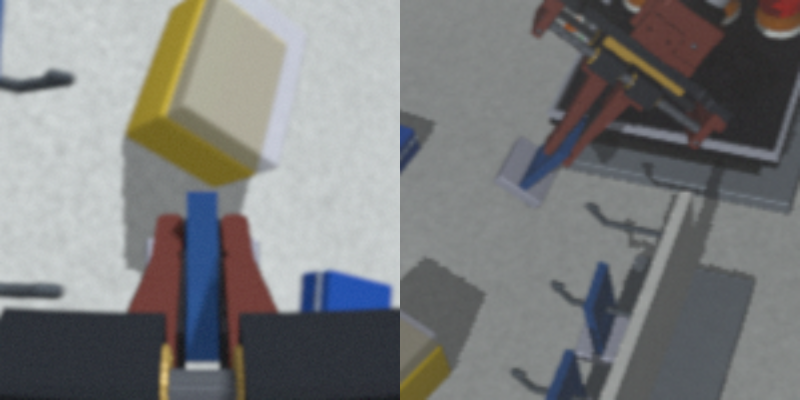

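Weight 1 is off hook 1 and held. Moving it to the platform slot, world (537,-113).

{"name": "jog_arm", "arguments": {
  "steps": [
    {"dp": [0, -0.4, 0.1], "turn": [0, 0, 0], "claw": 0},
    {"dp": [0, -0.8, 0.1], "turn": [0, 0, 0], "claw": 0},
    {"dp": [0, -1, 0.1], "turn": [-0.005, 0.035, 0], "claw": 0},
    {"dp": [0, -1, 0.1], "turn": [-0.009, 0.07, 0], "claw": 0},
    {"dp": [0, -1, 0.1], "turn": [-0.014, 0.105, 0], "claw": 0},
    {"dp": [0, -1, 0.1], "turn": [-0.019, 0.14, 0], "claw": 0},
    {"dp": [0, -1, 0.1], "turn": [-0.024, 0.175, 0], "claw": 0},
    {"dp": [0, -1, 0.1], "turn": [-0.028, 0.205, 0], "claw": 0}
  ]
}}

```text
t: 22.6
ee_pos: [533.9, 63.4, 222.5]
orientation: [-0.972, -0.067, 0.126]
ft_force: [0.4, 0.7, -1.5]
width: 7.9
```

{"name": "jog_arm", "arguments": {
  "steps": [
    {"dp": [0, -0.4, 0], "turn": [0, 0, 0], "claw": 0},
    {"dp": [0, -0.8, 0], "turn": [0, 0, 0], "claw": 0},
    {"dp": [0, -1, 0], "turn": [0, 0, 0], "claw": 0},
    {"dp": [0, -1, 0], "turn": [0, 0, 0], "claw": 0}
  ]
}}

```text
t: 22.93
ee_pos: [534.2, -19.2, 221.7]
orientation: [-0.972, -0.066, 0.124]
ft_force: [0.9, 0.3, -2.7]
width: 7.9
```

```bash
python3 - <<'E'
from h import *
o=ctrl.get_obs();print(o['ee_pos'],o['ft_force'])
go(np.array([535.8,-102.6,175]),toolR(.6,0))
E
```

```text
[534.20512721 -19.15375017 221.70785647] [ 0.88846875  0.25393255 -2.70511266]
dp [ 0.02  -1.043 -0.584] turn [0.001 0.    0.001] ang deg 0.2
```

{"name": "jog_arm", "arguments": {
  "steps": [
    {"dp": [0.02, -0.4, 0], "turn": [0, 0, 0], "claw": 0},
    {"dp": [0.02, -0.8, 0], "turn": [0, 0, 0], "claw": 0},
    {"dp": [0.02, -1, -0.2], "turn": [0, 0, 0], "claw": 0},
    {"dp": [0.02, -1, -0.4], "turn": [0, 0, 0], "claw": 0},
    {"dp": [0.02, -1, -0.58], "turn": [0, 0, 0], "claw": 0},
    {"dp": [0.02, -1, -0.58], "turn": [0, 0, 0], "claw": 0},
    {"dp": [0.02, -1, -0.58], "turn": [0, 0, 0], "claw": 0}
  ]
}}

```text
t: 23.52
ee_pos: [535.0, -97.9, 174.5]
orientation: [-0.97, -0.064, 0.126]
ft_force: [0.7, -0.2, -1.8]
width: 7.9
```

```bash
python3 - <<'E'
from h import *
s=snap('scene','s13.png');P=cloud(s);g=s['img'].max(2)
o=ctrl.get_obs();print(o['ee_pos'],o['ft_force'])
m=(P[...,2]<98)&(P[...,2]>50)&(g<60)&(abs(P[...,0]-530)<90)&(abs(P[...,1]+70)<60);print('face',np.median(P[m][:,2]),m.sum())
s=snap('side','d13.png')
cv2.imwrite('pics/c13.png',np.hstack([cv2.resize(cv2.imread('pics/s13.png')[130:330,170:370],(400,400)),cv2.resize(cv2.imread('pics/d13.png')[80:230,210:360],(400,400))]))
E
```

```text
[535.63293663 -98.11139308 175.32283312] [ 0.59304353  0.41611054 -1.47027887]
face 74.26747934679912 1948
```

View pics/c13.png

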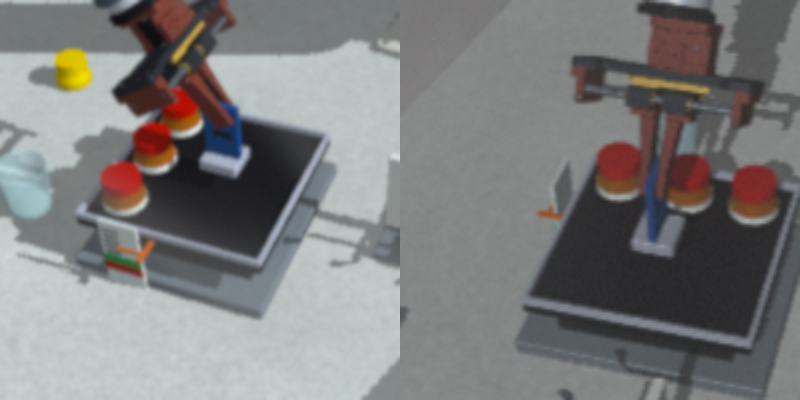

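Weight 1 is upright over a free area, with clearance to all jars. Lowering it until it is supported, then releasing.

{"name": "jog_arm", "arguments": {
  "steps": [
    {"dp": [0, -0.04, -0.12], "turn": [0, 0, 0], "claw": 0},
    {"dp": [0, -0.04, -0.24], "turn": [0, 0, 0], "claw": 0},
    {"dp": [0, -0.04, -0.34], "turn": [0, 0, 0], "claw": 0},
    {"dp": [0, -0.04, -0.39], "turn": [0, 0, 0], "claw": 0},
    {"dp": [0, -0.04, -0.44], "turn": [0, 0, 0], "claw": 0},
    {"dp": [0, -0.04, -0.48], "turn": [0, 0, 0], "claw": 0},
    {"dp": [0, -0.04, -0.52], "turn": [0, 0, 0], "claw": 0},
    {"dp": [0, -0.04, -0.52], "turn": [0, 0, 0], "claw": 0},
    {"dp": [0, -0.04, -0.52], "turn": [0, 0, 0], "claw": 0}
  ]
}}

```text
t: 24.37
ee_pos: [535.9, -101.4, 134.3]
orientation: [-0.971, -0.066, 0.125]
ft_force: [-1.1, 0.8, -0.2]
width: 7.6
```

{"name": "jog_arm", "arguments": {
  "steps": [
    {"dp": [0, 0, 0], "turn": [0, 0, 0], "claw": 0.15},
    {"dp": [0, 0, 0], "turn": [0, 0, 0], "claw": 0.27},
    {"dp": [0, 0, 0], "turn": [0, 0, 0], "claw": 0.27},
    {"dp": [0, 0, 0.2], "turn": [0, 0, 0], "claw": 0.27},
    {"dp": [0, 0, 0.5], "turn": [0, 0, 0], "claw": 0.27},
    {"dp": [0, 0, 0.9], "turn": [0, 0, 0], "claw": 0.27},
    {"dp": [0, 0.3, 1], "turn": [0, 0, 0], "claw": 0.27},
    {"dp": [-0.1, 0.7, 1], "turn": [0, 0, 0], "claw": 0.27},
    {"dp": [-0.2, 1, 1], "turn": [0, 0, 0], "claw": 0.27}
  ]
}}

```text
t: 25.12
ee_pos: [520.6, -20.5, 216.6]
orientation: [-0.972, -0.069, 0.123]
ft_force: [-0.4, 0.5, -0.5]
width: 23.8
```

```bash
cat >> h.py <<'E'
def face(s,yc=-40,w=50):
    P=cloud(s);g=s['img'].max(2)
    m=(P[...,2]<103)&(P[...,2]>25)&(g<60)&(abs(P[...,0]-530)<90)&(abs(P[...,1]-yc)<w)
    q=P[m]; md=np.median(q[:,2]); q=q[abs(q[:,2]-md)<5]; print('face',md.round(2),q[:,2].mean().round(2),len(q))
E
python3 - <<'E'
from h import *
s=snap('scene','s14.png');face(s)
s2=snap('side','d14.png');face(s2)
o=ctrl.get_obs();print(o['ee_pos'],o['ft_force'])
E=H(-42.5)-.5*xh-7*zh; P,M=tcp(E,0,gz=39); print(P); go(P+70*zh,M)
cv2.imwrite('pics/c14.png',np.hstack([cv2.resize(cv2.imread('pics/s14.png')[130:330,170:370],(400,400)),cv2.resize(cv2.imread('pics/d14.png')[80:230,210:360],(400,400))]))
E
```

```text
face 64.34 64.3 1320
face 64.81 64.94 1092
[518.47775026 -18.70505658 215.86808366] [-0.54714069 -0.41883837  0.47886295]
[464.59423564 222.29436185 136.31862332]
dp [-0.674  3.012 -0.119] turn [ 0.     0.    -0.001] ang deg 0.1
```

View pics/c14.png

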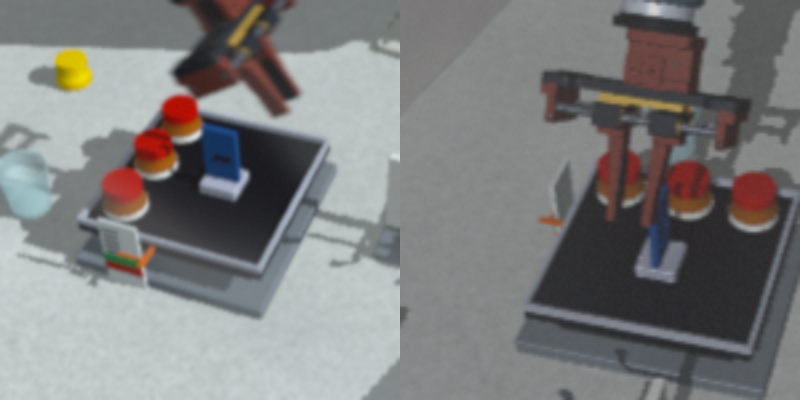

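Weight 1 stands and the platform has sunk 35 mm, so a second weight should give about 45 mm. Going to hook 2.

{"name": "jog_arm", "arguments": {
  "steps": [
    {"dp": [-0.2, 0.4, 0], "turn": [0, 0, 0], "claw": 0.27},
    {"dp": [-0.3, 0.8, 0], "turn": [0, 0, 0], "claw": 0.27},
    {"dp": [-0.34, 1, 0], "turn": [0, 0, 0], "claw": 0.27}
  ]
}}

```text
t: 25.47
ee_pos: [490.2, 63.0, 216.9]
orientation: [-0.97, -0.068, 0.128]
ft_force: [-0.3, 0.2, -0.1]
width: 23.5
```

{"name": "jog_arm", "arguments": {
  "steps": [
    {"dp": [-0.2, 0.4, 0], "turn": [0, 0, 0], "claw": 0.27},
    {"dp": [-0.3, 0.8, 0], "turn": [0, 0, 0], "claw": 0.27},
    {"dp": [-0.34, 1, 0], "turn": [0, 0, 0], "claw": 0.27}
  ]
}}

```text
t: 25.72
ee_pos: [461.9, 144.9, 217.9]
orientation: [-0.969, -0.069, 0.129]
ft_force: [0.2, 0.4, 0.3]
width: 23.7
```

{"name": "jog_arm", "arguments": {
  "steps": [
    {"dp": [0, 0.4, 0], "turn": [0, 0, 0], "claw": 0.27},
    {"dp": [0, 0.8, 0], "turn": [0, 0, 0], "claw": 0.27},
    {"dp": [0, 0.9, 0], "turn": [0, 0, 0], "claw": 0.27},
    {"dp": [0, 0.9, 0], "turn": [0, 0, 0], "claw": 0.27}
  ]
}}

```text
t: 26.05
ee_pos: [462.2, 218.2, 218.9]
orientation: [-0.969, -0.071, 0.131]
ft_force: [-0.7, 0.2, -0.0]
width: 23.9
```

```bash
python3 - <<'E'
from h import *
E=H(-42.5)-.3*xh-7*zh; P,M=tcp(E,0,gz=39)
d=snap('wrist','w15.png'); Pc=cloud(d); go(P,M)
hsv=cv2.cvtColor(d['img'],cv2.COLOR_RGB2HSV)
m=((abs(hsv[...,0].astype(int)-110)<12)&(hsv[...,1]>110)).astype(np.uint8)
k,l,st,c=cv2.connectedComponentsWithStats(m)
for i in range(1,k):
    if st[i,4]<60: continue
    q=Pc[l==i];q=q[~np.isnan(q[:,0])]; r=q-ORG;X=r@xh;Y=r@yh;Z=q[:,2]
    print(c[i].round(),st[i,4],'X',np.percentile(X,[2,50,98]).round(1),'Y',np.percentile(Y,[2,98]).round(1),'Z',np.percentile(Z,[2,98]).round(1))
E
```

```text
dp [ 0.032  0.066 -1.028] turn [-0.     0.001 -0.002] ang deg 0.3
[55. 11.] 659 X [-1405.1 -1280.4  -693.1] Y [ 555.1 1106.6] Z [-286.6  123.4]
[491.  53.] 4202 X [266.4 354.3 467. ] Y [298.7 451. ] Z [ 6.8 13.5]
[324. 146.] 1082 X [20.6 26.  31.2] Y [ 19.9 141.3] Z [ 89.  162.3]
[324. 270.] 555 X [21.9 25.9 29.7] Y [-63.2 -18.8] Z [122.7 162.7]
```

View pics/w15.png

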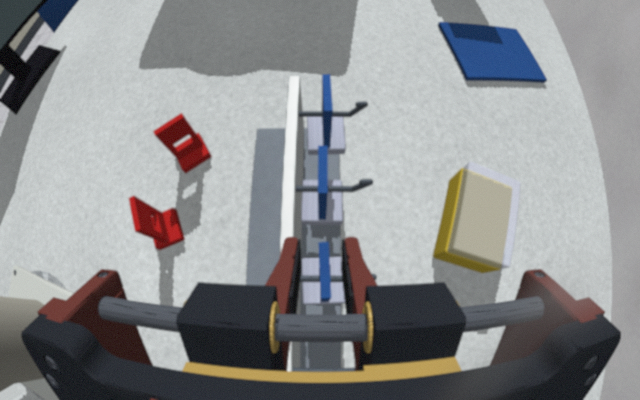

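Weight 2 is between the fingers at (324,270). Descending.

{"name": "jog_arm", "arguments": {
  "steps": [
    {"dp": [0.01, 0.07, -0.2], "turn": [0, 0, 0], "claw": 0.27},
    {"dp": [0.01, 0.07, -0.4], "turn": [0, 0, 0], "claw": 0.27},
    {"dp": [0.01, 0.07, -0.4], "turn": [0, 0, 0], "claw": 0.27}
  ]
}}

```text
t: 26.35
ee_pos: [462.3, 221.2, 184.7]
orientation: [-0.97, -0.068, 0.131]
ft_force: [-1.0, -0.0, -0.2]
width: 23.5
```

```bash
python3 - <<'E'
from h import *
E=H(-42.5)-1.8*xh-7*zh+1*yh; P,M=tcp(E,0,gz=39); go(P,M)
E
```

```text
dp [ 0.01   0.024 -0.605] turn [ 0.    -0.    -0.001] ang deg 0.3
```

{"name": "jog_arm", "arguments": {
  "steps": [
    {"dp": [0.01, 0.02, -0.25], "turn": [0, 0, 0], "claw": 0.27},
    {"dp": [0.01, 0.02, -0.45], "turn": [0, 0, 0], "claw": 0.27},
    {"dp": [0.01, 0.02, -0.6], "turn": [0, 0, 0], "claw": 0.27},
    {"dp": [0.01, 0.02, -0.6], "turn": [0, 0, 0], "claw": 0.27},
    {"dp": [0.01, 0.02, -0.6], "turn": [0, 0, 0], "claw": 0},
    {"dp": [0.01, 0.02, -0.6], "turn": [0, 0, 0], "claw": 0},
    {"dp": [0.01, 0.02, -0.6], "turn": [0, 0, 0], "claw": 0},
    {"dp": [0.01, 0.02, -0.6], "turn": [0, 0, 0], "claw": 0},
    {"dp": [0.01, 0.02, -0.6], "turn": [0, 0, 0], "claw": 0}
  ]
}}

```text
t: 27.1
ee_pos: [463.9, 222.8, 137.6]
orientation: [-0.97, -0.069, 0.13]
ft_force: [0.7, -1.1, 3.1]
width: 7.9
```

{"name": "jog_arm", "arguments": {
  "steps": [
    {"dp": [0, 0, 0.04], "turn": [0, 0, 0], "claw": 0},
    {"dp": [0, 0, 0.085], "turn": [0, 0, 0], "claw": 0},
    {"dp": [0, 0, 0.085], "turn": [0, 0, 0], "claw": 0}
  ]
}}

```text
t: 27.35
ee_pos: [463.9, 222.9, 145.0]
orientation: [-0.97, -0.07, 0.13]
ft_force: [-0.0, 0.3, -1.4]
width: 7.9
```

```bash
python3 - <<'E'
from h import *
d=snap('wrist','w16.png'); o=d['obs'];print(o['ee_pos'],o['ft_force'],o['moment'],o['width'])
s=snap('side','d16.png')
cv2.imwrite('pics/c16.png',np.hstack([cv2.resize(cv2.imread('pics/w16.png')[130:330,220:420],(400,400)),cv2.resize(cv2.imread('pics/d16.png')[190:310,210:330],(400,400))]))
E
```

```text
[463.93316944 222.87662829 145.01165927] [-0.04866199  0.32392536 -1.36329232] [-0.40511821 -0.0260084   0.01882763] 7.930744240170824
```

View pics/c16.png

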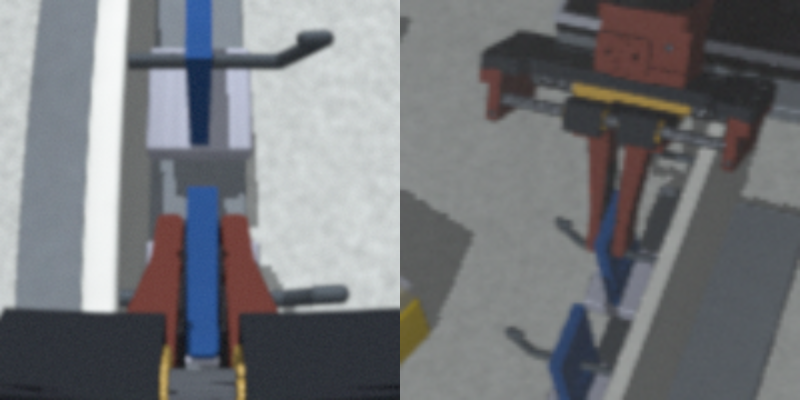

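```bash
python3 - <<'E'
from h import *
o=ctrl.get_obs(); path2(-42.5,o,(-1.1,1,.4),A1)
E
```

```text
dp [0.088, 0.008, -0.005] turn [-0.0, 0.0, 0.0]
dp [0.151, 0.014, -0.005] turn [0.0, -0.0, -0.0]
dp [0.158, 0.013, -0.007] turn [0.004, -0.032, -0.0]
dp [0.154, 0.011, -0.011] turn [0.009, -0.063, -0.0]
dp [0.15, 0.009, -0.019] turn [0.013, -0.095, -0.0]
dp [0.152, 0.008, -0.023] turn [0.017, -0.12, -0.0]
dp [0.156, 0.009, -0.028] turn [0.02, -0.145, -0.0]
dp [0.159, 0.009, -0.034] turn [0.024, -0.17, -0.0]
dp [0.164, 0.01, -0.041] turn [0.027, -0.195, -0.0]
dp [0.17, 0.011, -0.043] turn [0.028, -0.205, -0.0]
dp [0.17, 0.011, -0.043] turn [0.028, -0.205, -0.0]
```

{"name": "jog_arm", "arguments": {
  "steps": [
    {"dp": [0.088, 0.008, -0.005], "turn": [0, 0, 0], "claw": 0},
    {"dp": [0.15, 0.014, -0.005], "turn": [0, 0, 0], "claw": 0},
    {"dp": [0.158, 0.013, -0.007], "turn": [0.004, -0.032, 0], "claw": 0},
    {"dp": [0.154, 0.011, -0.011], "turn": [0.009, -0.063, 0], "claw": 0},
    {"dp": [0.15, 0.009, -0.019], "turn": [0.013, -0.095, 0], "claw": 0},
    {"dp": [0.152, 0.008, -0.023], "turn": [0.017, -0.12, 0], "claw": 0},
    {"dp": [0.156, 0.009, -0.028], "turn": [0.02, -0.145, 0], "claw": 0},
    {"dp": [0.16, 0.009, -0.034], "turn": [0.024, -0.17, 0], "claw": 0},
    {"dp": [0.164, 0.01, -0.04], "turn": [0.027, -0.195, 0], "claw": 0},
    {"dp": [0.17, 0.011, -0.043], "turn": [0.028, -0.205, 0], "claw": 0},
    {"dp": [0.17, 0.011, -0.043], "turn": [0.028, -0.205, 0], "claw": 0}
  ]
}}

```text
t: 28.37
ee_pos: [476.0, 223.3, 139.6]
orientation: [-0.894, -0.661, -0.189]
ft_force: [-0.3, -0.1, -2.5]
width: 8.0
```

```bash
python3 - <<'E'
from h import *
o=ctrl.get_obs();print(o['ee_pos'],o['ft_force'],o['moment'],o['qpos'].round(2))
P,M=tcp(H(-42.5)+27*xh+2*zh,.65,gz=39); go(P,M,o)
E
```

```text
[476.02702336 223.27554137 139.603223  ] [-0.311493   -0.10167599 -2.50953078] [-0.57192958  0.46472672  0.07517124] [ 0.05  0.44  2.32  1.84  0.68 -2.01]
dp [0.023 0.011 0.012] turn [ 0.002  0.    -0.001] ang deg 0.3
```

{"name": "jog_arm", "arguments": {
  "steps": [
    {"dp": [0.035, 0.003, 0.04], "turn": [0, 0, 0], "claw": 0},
    {"dp": [0.06, 0.007, 0.085], "turn": [0, 0, 0], "claw": 0},
    {"dp": [0.085, 0.01, 0.135], "turn": [0, 0, 0], "claw": 0},
    {"dp": [0.115, 0.014, 0.185], "turn": [0, 0, 0], "claw": 0},
    {"dp": [0.115, 0.014, 0.185], "turn": [0, 0, 0], "claw": 0}
  ]
}}

```text
t: 28.78
ee_pos: [487.0, 224.6, 156.1]
orientation: [-0.893, -0.663, -0.19]
ft_force: [1.1, -0.5, -2.7]
width: 7.9
```

{"name": "jog_arm", "arguments": {
  "steps": [
    {"dp": [0.025, 0.003, 0.05], "turn": [0, 0, 0], "claw": 0},
    {"dp": [0.06, 0.008, 0.1], "turn": [0, 0, 0], "claw": 0},
    {"dp": [0.1, 0.013, 0.16], "turn": [0, 0, 0], "claw": 0},
    {"dp": [0.14, 0.018, 0.22], "turn": [0, 0, 0], "claw": 0},
    {"dp": [0.18, 0.024, 0.28], "turn": [0, 0, 0], "claw": 0},
    {"dp": [0.24, 0.032, 0.36], "turn": [0, 0, 0], "claw": 0},
    {"dp": [0.3, 0.04, 0.46], "turn": [0, 0, 0], "claw": 0},
    {"dp": [0.35, 0.045, 0.55], "turn": [0, 0, 0], "claw": 0},
    {"dp": [0.4, 0.05, 0.75], "turn": [0, 0, 0], "claw": 0}
  ]
}}

```text
t: 29.53
ee_pos: [518.6, 228.5, 215.5]
orientation: [-0.894, -0.661, -0.189]
ft_force: [0.3, 0.6, -2.6]
width: 7.9
```

```bash
python3 - <<'E'
from h import *
d=snap('wrist','w17.png'); o=d['obs'];print(o['ee_pos'],o['ft_force'],o['moment'],o['qpos'].round(2))
s=snap('side','d17.png')
cv2.imwrite('pics/c17.png',np.hstack([cv2.resize(cv2.imread('pics/w17.png')[130:330,220:420],(400,400)),cv2.resize(cv2.imread('pics/d17.png')[150:350,180:380],(400,400))]))
E
```

```text
[518.5500252  228.53896489 215.53443652] [ 0.31352114  0.64059997 -2.55085427] [-0.5170091   0.45318885  0.08397033] [ 0.06  0.29  2.21  1.51  0.64 -1.57]
```

View pics/c17.png

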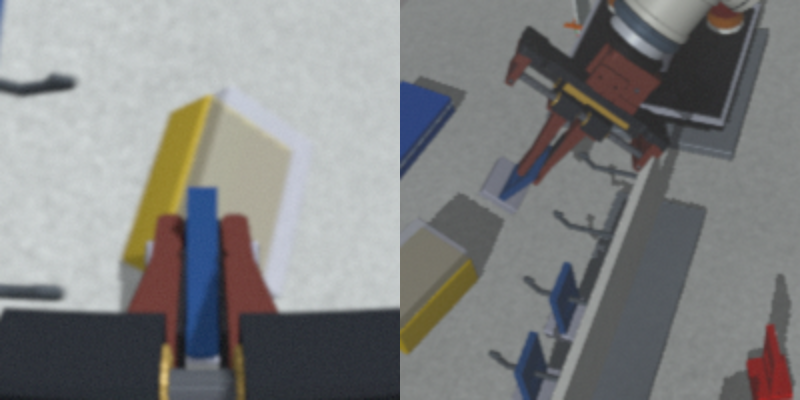

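Weight 2 is off hook 2. Carrying it to the slot at local (70,20), world (607,-104).

{"name": "jog_arm", "arguments": {
  "steps": [
    {"dp": [0.2, -0.4, 0.15], "turn": [0, 0, 0], "claw": 0},
    {"dp": [0.4, -0.8, 0.15], "turn": [0, 0, 0], "claw": 0},
    {"dp": [0.5, -1, 0.15], "turn": [0, 0, 0], "claw": 0},
    {"dp": [0.5, -1, 0.15], "turn": [-0.005, 0.035, 0], "claw": 0},
    {"dp": [0.5, -1, 0.15], "turn": [-0.009, 0.07, 0], "claw": 0},
    {"dp": [0.5, -1, 0.15], "turn": [-0.014, 0.105, 0], "claw": 0},
    {"dp": [0.5, -1, 0.15], "turn": [-0.019, 0.14, 0], "claw": 0},
    {"dp": [0.5, -1, 0.15], "turn": [-0.024, 0.175, 0], "claw": 0},
    {"dp": [0.5, -1, 0.15], "turn": [-0.028, 0.205, 0], "claw": 0}
  ]
}}

```text
t: 30.38
ee_pos: [560.7, 148.7, 230.8]
orientation: [-0.972, -0.071, 0.13]
ft_force: [0.3, 0.2, -2.7]
width: 7.6
```

{"name": "jog_arm", "arguments": {
  "steps": [
    {"dp": [0.2, -0.4, 0], "turn": [0, 0, 0], "claw": 0},
    {"dp": [0.3, -0.8, 0], "turn": [0, 0, 0], "claw": 0},
    {"dp": [0.3, -1, 0], "turn": [0, 0, 0], "claw": 0}
  ]
}}

```text
t: 30.63
ee_pos: [586.3, 66.6, 230.0]
orientation: [-0.972, -0.073, 0.13]
ft_force: [0.8, 0.2, -2.4]
width: 7.7
```

{"name": "jog_arm", "arguments": {
  "steps": [
    {"dp": [0.2, -0.4, 0], "turn": [0, 0, 0], "claw": 0},
    {"dp": [0.25, -0.8, 0], "turn": [0, 0, 0], "claw": 0},
    {"dp": [0.25, -1, 0], "turn": [0, 0, 0], "claw": 0}
  ]
}}

```text
t: 30.88
ee_pos: [607.1, -16.2, 229.0]
orientation: [-0.972, -0.073, 0.129]
ft_force: [0.1, 0.2, -2.9]
width: 8.2
```

```bash
python3 - <<'E'
from h import *
o=ctrl.get_obs();print(o['ee_pos'],o['ft_force'])
go(np.array([605.1,-93,170]),toolR(.6,0))
E
```

```text
[607.12564645 -16.21549628 229.01977429] [ 0.14260113  0.20889031 -2.93354121]
dp [-0.025 -0.96  -0.738] turn [ 0.001  0.001 -0.002] ang deg 0.4
```

{"name": "jog_arm", "arguments": {
  "steps": [
    {"dp": [-0.02, -0.4, 0], "turn": [0, 0, 0], "claw": 0},
    {"dp": [-0.02, -0.8, 0], "turn": [0, 0, 0], "claw": 0},
    {"dp": [-0.02, -0.96, -0.2], "turn": [0, 0, 0], "claw": 0},
    {"dp": [-0.02, -0.96, -0.45], "turn": [0, 0, 0], "claw": 0},
    {"dp": [-0.02, -0.96, -0.72], "turn": [0, 0, 0], "claw": 0},
    {"dp": [-0.02, -0.96, -0.72], "turn": [0, 0, 0], "claw": 0},
    {"dp": [-0.02, -0.96, -0.72], "turn": [0, 0, 0], "claw": 0}
  ]
}}

```text
t: 31.47
ee_pos: [604.2, -91.8, 169.9]
orientation: [-0.969, -0.07, 0.131]
ft_force: [-0.1, 0.7, -2.1]
width: 7.8
```

```bash
python3 - <<'E'
from h import *
s=snap('scene','s18.png');
o=ctrl.get_obs();print(o['ee_pos'],o['ft_force'])
s=snap('side','d18.png')
cv2.imwrite('pics/c18.png',np.hstack([cv2.resize(cv2.imread('pics/s18.png')[130:330,170:370],(400,400)),cv2.resize(cv2.imread('pics/d18.png')[80:230,210:360],(400,400))]))
E
```

```text
[605.20480028 -92.14920123 171.2037086 ] [ 0.45525094  0.02398623 -1.89219436]
```

View pics/c18.png

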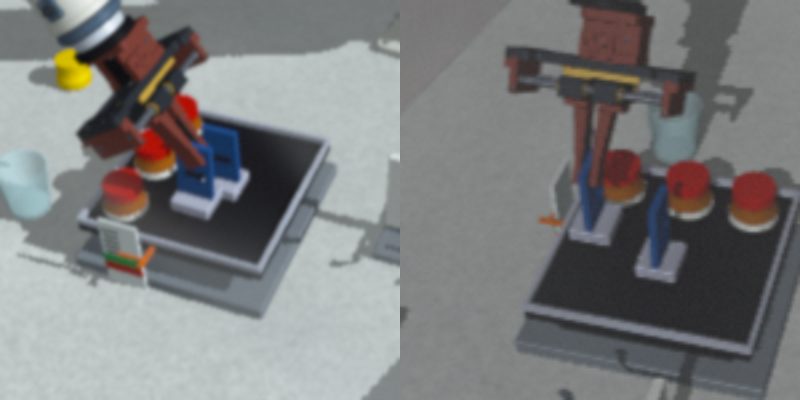

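Weight 2 is upright, with a gap to weight 1 and the jars. Lowering it.

{"name": "jog_arm", "arguments": {
  "steps": [
    {"dp": [0, -0.01, -0.15], "turn": [0, 0, 0], "claw": 0},
    {"dp": [0, -0.01, -0.3], "turn": [0, 0, 0], "claw": 0},
    {"dp": [0, -0.01, -0.4], "turn": [0, 0, 0], "claw": 0},
    {"dp": [0, -0.01, -0.45], "turn": [0, 0, 0], "claw": 0},
    {"dp": [0, -0.01, -0.49], "turn": [0, 0, 0], "claw": 0},
    {"dp": [0, -0.01, -0.53], "turn": [0, 0, 0], "claw": 0},
    {"dp": [0, -0.01, -0.57], "turn": [0, 0, 0], "claw": 0},
    {"dp": [0, -0.01, -0.58], "turn": [0, 0, 0], "claw": 0},
    {"dp": [0, -0.01, -0.58], "turn": [0, 0, 0], "claw": 0}
  ]
}}

```text
t: 32.32
ee_pos: [605.6, -93.1, 125.6]
orientation: [-0.97, -0.073, 0.13]
ft_force: [-2.3, 1.2, 0.5]
width: 7.9
```

{"name": "jog_arm", "arguments": {
  "steps": [
    {"dp": [0, 0, 0], "turn": [0, 0, 0], "claw": 0.15},
    {"dp": [0, 0, 0], "turn": [0, 0, 0], "claw": 0.27},
    {"dp": [0, 0, 0], "turn": [0, 0, 0], "claw": 0.27},
    {"dp": [0, 0, 0.2], "turn": [0, 0, 0], "claw": 0.27},
    {"dp": [0, 0, 0.5], "turn": [0, 0, 0], "claw": 0.27},
    {"dp": [0, 0, 0.9], "turn": [0, 0, 0], "claw": 0.27},
    {"dp": [0, 0.3, 1], "turn": [0, 0, 0], "claw": 0.27},
    {"dp": [-0.1, 0.7, 1], "turn": [0, 0, 0], "claw": 0.27},
    {"dp": [-0.2, 1, 1], "turn": [0, 0, 0], "claw": 0.27}
  ]
}}

```text
t: 33.07
ee_pos: [590.5, -12.2, 208.2]
orientation: [-0.971, -0.076, 0.127]
ft_force: [0.6, 0.0, -0.8]
width: 23.9
```

{"name": "jog_arm", "arguments": {
  "steps": [
    {"dp": [-0.2, 0.4, 0], "turn": [0, 0, 0], "claw": 0.27},
    {"dp": [-0.4, 0.8, 0], "turn": [0, 0, 0], "claw": 0.27},
    {"dp": [-0.5, 1, 0], "turn": [0, 0, 0], "claw": 0.27},
    {"dp": [-0.5, 1, 0], "turn": [0, 0, 0], "claw": 0.27},
    {"dp": [-0.5, 1, 0], "turn": [0, 0, 0], "claw": 0.27},
    {"dp": [-0.5, 1, 0], "turn": [0, 0, 0], "claw": 0.27}
  ]
}}

```text
t: 33.57
ee_pos: [551.7, 66.9, 208.9]
orientation: [-0.972, -0.078, 0.126]
ft_force: [0.4, -0.9, 0.1]
width: 23.7
```

```bash
python3 - <<'E'
from h import *
s=snap('scene','s19.png');face(s);face(s,-60,60)
s2=snap('side','d19.png');face(s2);face(s2,-60,60)
# same regions, initial clouds
for n in ('scene','side'):
    P=np.load(n+'0.npy');g=cv2.imread(f'pics/{n}0.png').max(2)
    for yc,w in ((-40,50),(-60,60)):
        m=(P[...,2]<103)&(P[...,2]>90)&(g<60)&(abs(P[...,0]-530)<90)&(abs(P[...,1]-yc)<w);print(n,'init',np.median(P[m][:,2]).round(2),P[m][:,2].mean().round(2),m.sum())
o=ctrl.get_obs();print(o['t'],o['ee_pos'])
cv2.imwrite('pics/c19.png',np.hstack([cv2.resize(cv2.imread('pics/s19.png')[130:330,170:370],(400,400)),cv2.resize(cv2.imread('pics/d19.png')[80:230,210:360],(400,400))]))
cv2.imwrite('pics/c19b.png',cv2.resize(cv2.imread('pics/s19.png')[230:280,205:265],(720,600),interpolation=cv2.INTER_NEAREST))
E
```

```text
face 54.14 54.22 1195
face 54.16 54.22 1366
face 54.77 54.86 1041
face 54.81 54.88 1296
scene init 99.14 99.13 1205
scene init 99.16 99.16 1524
side init 99.57 99.21 1176
side init 99.65 99.36 1660
33.6667 [551.65185186  66.57888121 208.39516785]
```

View pics/c19.png

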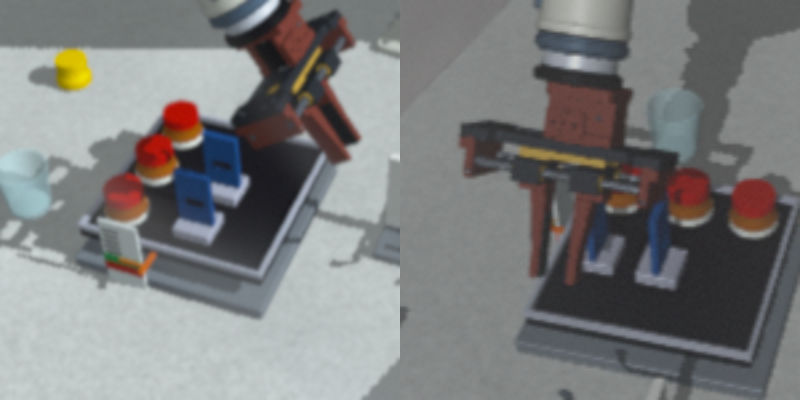

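View pics/c19b.png

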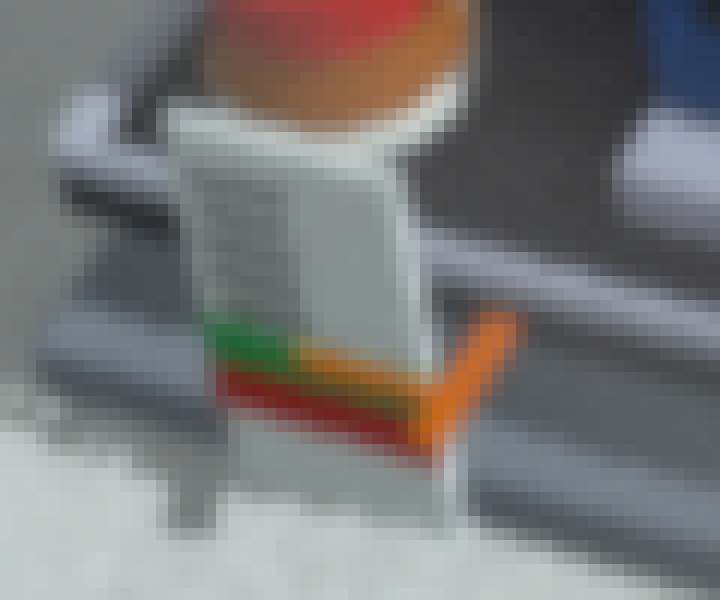

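Sink is about 45.0 mm (scene) and 44.9 mm (side), and the pointer is in the green band, near its upper edge. A third weight would give about 55 mm, the same margin at the other end. I'll cross-check from the home pose with the wrist camera, which read 100.0 mm at the start.

{"name": "jog_arm", "arguments": {
  "steps": [
    {"dp": [0.3, 0, 0.2], "turn": [-0.19, -0.026, 0], "claw": 0.5},
    {"dp": [0.6, 0, 0.2], "turn": [-0.19, -0.026, 0], "claw": 0.5},
    {"dp": [0.9, 0, 0.2], "turn": [-0.19, -0.026, 0], "claw": 1},
    {"dp": [0.9, 0, 0.2], "turn": [-0.19, -0.026, 0], "claw": 1},
    {"dp": [0.9, -0.2, 0.2], "turn": [-0.19, -0.026, 0], "claw": 1},
    {"dp": [0.9, -0.5, 0.2], "turn": [-0.19, -0.026, 0], "claw": 1},
    {"dp": [0.9, -0.8, 0.2], "turn": [-0.19, -0.026, 0], "claw": 1},
    {"dp": [0.9, -0.8, 0.2], "turn": [-0.19, -0.026, 0], "claw": 1},
    {"dp": [0.9, -0.8, 0.2], "turn": [-0.19, -0.026, 0], "claw": 1}
  ]
}}

```text
t: 34.42
ee_pos: [624.1, 1.0, 224.2]
orientation: [-1.573, -0.115, 0.108]
ft_force: [-0.2, -0.2, 0.7]
width: 80.4
```

```bash
python3 - <<'E'
from h import *
d=snap('wrist','w20.png');face(d);face(d,-60,60)
P=np.load('wrist0.npy');g=cv2.imread('pics/wrist0.png').max(2)
m=(P[...,2]<103)&(P[...,2]>90)&(g<60)&(abs(P[...,0]-530)<90)&(abs(P[...,1]+40)<50);print('init',np.median(P[m][:,2]),m.sum())
P=cloud(d);hsv=cv2.cvtColor(d['img'],cv2.COLOR_RGB2HSV)
m=(abs(hsv[...,0].astype(int)-11)<4)&(hsv[...,1]>180); q=P[m];q=q[~np.isnan(q[:,0])]
q=q[(abs(q[:,0]-675)<30)&(abs(q[:,1]+130)<30)];print('pointer',len(q),np.median(q,axis=0) if len(q) else '')
s=snap('scene','s20.png');face(s);s=snap('side','d20.png');face(s)
o=ctrl.get_obs();print(o['t'],o['ee_pos'],o['ft_force'])
E
```

```text
face 55.14 55.16 7276
face 55.14 55.16 8660
init 100.03370958381856 8095
pointer 48 [ 674.90351778 -130.22824051   50.91385267]
face 54.26 54.26 1190
face 54.69 54.75 1050
34.5667 [623.86601265   2.48910998 224.20797961] [0.23674951 0.0683082  0.3351119 ]
```

View pics/w20.png

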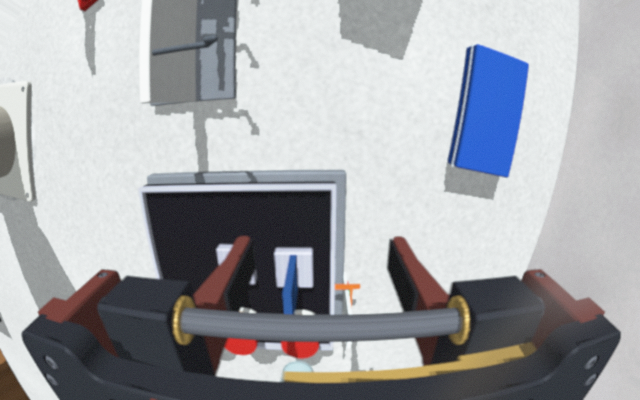

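View pics/s20.png

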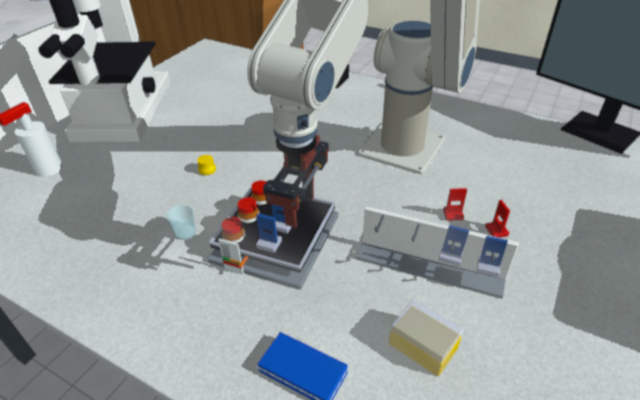

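```bash
python3 - <<'E'
from h import *
s=snap('scene','s21.png');blobs(s);face(s)
o=ctrl.get_obs();print(o['t'],o['qvel'].round(3))
print(ctrl.close_job())
E
```

```text
red [455. 204.] 425 [231. 228.   9.] [265. 268.  93.] [248. 248.  51.]
red [247. 205.] 261 [ 486. -249.   54.] [ 573. -184.  102.] [ 529.5 -216.5   78. ]
red [499. 221.] 448 [234. 342.   7.] [274. 389.  93.] [254.  365.5  50. ]
red [232. 225.] 252 [ 604. -216.   86.] [ 648. -172.  102.] [ 626. -194.   94.]
red [231. 264.] 30 [ 683. -181.   28.] [ 692. -136.   42.] [ 687.5 -158.5   35. ]
face 54.29 54.34 1176
34.6167 [ 0.008 -0.004  0.002 -0.001 -0.002 -0.002]
the job is handed in; nothing more can be done
None
```

The job is handed in. All three red-capped jars stand upright on the platform, and two blue weights, from hooks 1 and 2, stand beside them. The other two weights still hang on hooks 3 and 4.

- **Platform:** it sank about 45 mm, inside the 44–56 mm band but only about 1 mm from its light edge. The wrist camera gave 44.9 mm, the scene camera 44.8–45.0 and the side camera 44.8–44.9. The pointer dropped about 45.1 mm. I stopped at two because a third weight would have given about 55 mm, no better a margin.
- **Bystanders and look-alikes:** in the last scene picture the beaker, tip box, yellow jar and red weights looked where they started. I did not measure them again.
- **Gripper:** it was open and clear of everything, at 34.6 s on the clock.
- **Unhooking:** a straight-down grip could not reach the 0.65 rad tilt because of a wrist joint limit. I gripped the weights with the tool leaned 0.6 rad instead, and both came off the hooks without contact force.
- **Weaker check:** in the final scene picture the gripper hid the third jar from the jar-finding code. I confirmed that jar only by eye, in a picture taken just before.

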